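# Shelve the desk volumes in the expanding book rack

## Task

Put the four volumes that stand along the front of the desk upright into the book rack, with the ring binder against the fixed end, the cloth-bound book next to it, then the kraft notebook, and the card-index box last, their broad faces parallel to the rack's end plates and each centred front to back on the deck. If the sliding end is in the way, push it out first; when all four stand in the rack, slide it up against the card-index box until the row is snug with no gaps. Leave the glue stick where it stands.

Things in the scene. Friction and masses are not known exactly. Their poses are not given: they have to be found in the camera images.
- rack: Book rack of dark steel, fixed to the desk, 345 mm long (y), 150 mm deep (x). Origin on the desk under the deck's centre. Flat deck 122 mm deep, its top 8 mm above the desk. At the +y end (left, seen from the robot) is the fixed end plate, an arch 90 mm wide, 10 mm thick, 100 mm above the desk, inner face at y = +150 mm. The sliding end plate faces it from the -y side.
- rack_end (a joint): Sliding end, m: 0 fully open, to 0.140; grows as it moves along the rack's +y to the fixed end. Its inner face is at y = -120 mm + value in the rack's frame: clear length between the plates = 270 mm - value. Slides against about 1.5 N of friction and stays where left. With the four volumes (164 mm in all) packed tight it reads 0.106.
- end_top (a point): Middle of the top edge of the sliding end plate: an arch like the fixed one, 90 mm wide, 10 mm thick, top 100 mm above the desk; a 4 mm ribbed rubber pad on its outer face at 70 to 92 mm height; a shoe below 17 mm height reaches 23 mm out from the outer face. Push either face near the top with closed fingers.
- ring_binder: Pocket ring binder, the tallest volume: black plastic boards, steel corners, finger ring and white label on the spine. 46 mm thick, 112 mm deep, 146 mm tall, about 0.3 kg. Stands upright; origin under its centre, x through its depth (spine to -x, facing the robot at yaw 0), y through its thickness, z up. Solid; grasp from above on the broad faces.
- cloth_book: Book bound in plain grey cloth, two pairs of thin brass lines across the spine, white page edges. 38 mm thick, 104 mm deep, 134 mm tall, about 0.26 kg. Stands upright; origin under its centre, x through its depth (spine to -x, facing the robot at yaw 0), y through its thickness, z up. Solid; grasp from above on the broad faces.
- notebook: Notebook in brown kraft board with a black elastic strap round it, the thinnest volume. 30 mm thick, 96 mm deep, 122 mm tall, about 0.18 kg. Stands upright; origin under its centre, x through its depth (spine to -x, facing the robot at yaw 0), y through its thickness, z up. Solid; grasp from above on the broad faces.
- card_box: Card-index box of light wood, open on top with cards standing in it, brass label frame on its front; the lowest and thickest volume. 50 mm thick, 88 mm deep, 108 mm tall, about 0.22 kg. Stands upright; origin under its centre, x through its depth (spine to -x, facing the robot at yaw 0), y through its thickness, z up. Solid; grasp from above on the broad faces.
- glue_stick: Glue stick standing upright and loose in the same row as the volumes, 27 mm in diameter, 90 mm tall; origin under its centre. Not to be moved.
There are look-alikes about, which are no part of the job. Leave any red look-alike of the notebook alone.

How it is judged:
By the outcome, as a careful person would: the job done as asked, in the order asked, and still so for the second after the job is handed in, with the robot touching nothing.
It also fails if it takes over 131 s, if anything falls off the work surface, if the arm or the gripper's body presses on something with over 40 N, if the wrist force passes 120 N, or if a joint passes its speed limit or range.

## Robot

A 7-joint arm with a two-finger parallel gripper is mounted at the origin on a cart in front of the work surface, level with it; the furniture and walls round the work are solid. World frame = base frame: x ahead of the robot, y to its left, z up, the work surface at z = 0. Lengths are in m, angles in degrees, forces in N, time in s.
With the tool pointing down it reaches from about 0.4 to 0.85 m from the base axis. Payload 4.5 kg.
Tool frame: the origin (TCP) lies midway between the tips of the shut fingers; the grasp point (between the pads) lies 19 mm behind it; x points along the fingers, y is the direction in which the jaws open and shut, and the axes are right-handed (so a half turn about x gives the same grasp; the last joint's range is limited). The gripper opens to 85 mm and grips with 20 to 120 N. Pads are 22 mm wide; open, the fingers measure 114 mm over their backs; the gripper's body (76 mm by 85 mm) begins 54 mm behind the grasp point. The pads swing forward as they close: fully open they stand 13 mm farther back than shut.
Start: joints at [71.837, 39.483, -11.15, 89.685, 9.013, 51.709, -12.324], TCP at [0.215, -0.587, 0.231] pointing down, gripper open.
Joint ranges: [-172.22, 172.22], [-26.19, 119.32], [-84.43, 86.54], [7.71, 146.69], [-57.33, 237.33], [2.42, 119.75], [-152.13, 152.13]. Speed limits (degrees/s): [147.25, 147.25, 180, 180, 180, 180, 180].

## Interface

Orientations are given as [roll, pitch, yaw] about the fixed x, y, z axes, in that order (R = Rz(yaw) Ry(pitch) Rx(roll)).
In Python, from station import status, camera, env gives the robot as it stands.
- The arm moves only by the tool jog_arm, never from a script. Its argument "steps" is a list of rows, each a list of 7 numbers: the shift along the tool's x, y, z in m, then the turn, a rotation vector about the tool's x, y, z in rad, then the finger opening in m, from 0 to 0.0854. In form: [[tx, ty, tz, wx, wy, wz, claw], ...]. A call has 1 to 8 rows; each row is the pose to reach, as a shift and turn from the pose commanded when the call began, along the tool's axes at that moment; what a row does not reach only later rows make up. A row lasts 1/12 s, in which the tool goes at most 41.7 mm and 7.16 degrees, less where a joint would pass 70% of its speed; a pose out of reach is approached as far as the arm can. A call with a gripper value outside its range is refused whole. The fingers move at their own pace and stop on an object; "grip_force" is the grip in N (left out, the last holds). Time passes only in rows, so rows that repeat a pose let the fingers close. It gives the time, the measured TCP pose, the force and the opening at its end, in the units of the state.
- status.sense(): the state, without advancing time (a new reading comes with each control period).
- camera(name): name is "scene" or "side" or "wrist"; returns a dict with "img" (480x640x3 uint8, red, green, blue), "mtx" (3x3 intrinsics, pixels), "distortion" ([k1, k2, p1, p2, k3] as OpenCV has them; the pictures are not rectified), "position" and "attitude" of the camera in the world. Camera axes: x right, y down, z forward; pixel columns grow to the right and rows downward; lengths in m; the calibration is good to about 2 mm. A picture is of the moment at which its call begins. There is no depth.
- env.finish_job(): hands the job in, once; it reports no verdict.
The state is a dict: "time_s": time; "qpos": joint angles; "qd": joint speeds; "joint_efforts": joint torques, N m; "position": TCP position; "ee_rot": TCP orientation; "force": force on the tool from outside, world axes, zero at the start; "ft_torque": the same for the moment, N m; "width": finger opening in m.
Only numpy, scipy, OpenCV 4.12 (cv2) and the standard library are available. Lean on these libraries where they do the work, as an engineer would, in place of code of your own. Each camera call takes 0.05 s, during which the arm holds its last target.

## Working session

There is one attempt and no reset: what is moved stays moved. The work goes in short steps, Python scripts to look and compute and a tool call to move; the robot and the scene stay as the last step left them, time stands still between calls to the robot, and variables do not carry over. Pictures are saved under pics/ and viewed, and the job is handed in when it is done.

Besides the shell and the picture viewer there is one more tool, called after ">>>" as name([rows], argument=value, ...), one row to a line, values as JSON. jog_arm: Moves the arm, as the interface text tells. Its arguments: {"type":"object","properties":{"steps":{"type":"array","items":{"type":"array","items":{"type":"number"}}},"grip_force":{"type":"number"}},"required":["steps"]}

```bash
mkdir -p pics; ls
python3 - <<'E'
from station import status, camera, env
import cv2, numpy as np
print(status.sense())
for n in ("scene","side","wrist"):
    c=camera(n); cv2.imwrite(f"pics/{n}0.png",c["img"][:,:,::-1])
    print(n,c["mtx"].tolist(),c["distortion"],c["position"],c["attitude"])
E
```

```text
pics
{'time_s': 0.0, 'qpos': array([ 71.83658851,  39.53353529, -11.14557416,  89.74660492,
         9.01371875,  51.71000735, -12.32459507]), 'qd': array([-0.01177367, -0.00509363, -0.08944248, -0.05569875, -0.06701163,
       -0.0125925 ,  0.0850416 ]), 'joint_efforts': array([ 1.29248606e-04, -5.39610672e+01, -1.26656435e+00, -1.58546662e+01,
        9.10364179e-03,  9.25997389e-03, -9.77052082e-06]), 'position': array([ 0.21451054, -0.58632384,  0.2304725 ]), 'ee_rot': array([-85.56575755,  89.89192921, 114.54027597]), 'force': array([ 0.251175  , -0.55068483,  0.2702184 ]), 'ft_torque': array([ 0.03646158, -0.01997548,  0.0384265 ]), 'width': 0.08497727479910995}
scene [[437.26056379478797, 0.0, 323.12454353354525], [0.0, 437.26056379478797, 234.04820794138197], [0.0, 0.0, 1.0]] [-0.01839216  0.          0.          0.          0.        ] [0.02884416 0.54711653 0.55419209] [-1.22997958e+02 -1.23195173e-01 -1.34656838e+02]
side [[586.8746261981327, 0.0, 323.29421625762933], [0.0, 586.8746261981327, 240.04436862222187], [0.0, 0.0, 1.0]] [-0.0571871  0.         0.         0.         0.       ] [0.5286266  1.00607698 0.94269693] [-130.99933587   -0.79456549 -179.48267741]
wrist [[371.0003413461084, 0.0, 323.239787358775], [0.0, 371.0003413461084, 236.0987749503686], [0.0, 0.0, 1.0]] [-0.06736465  0.          0.          0.          0.        ] [ 0.2832588  -0.56099181  0.37396287] [ 1.63369264e+02  1.16739583e-01 -6.99228394e+01]
```

View pics/scene0.png

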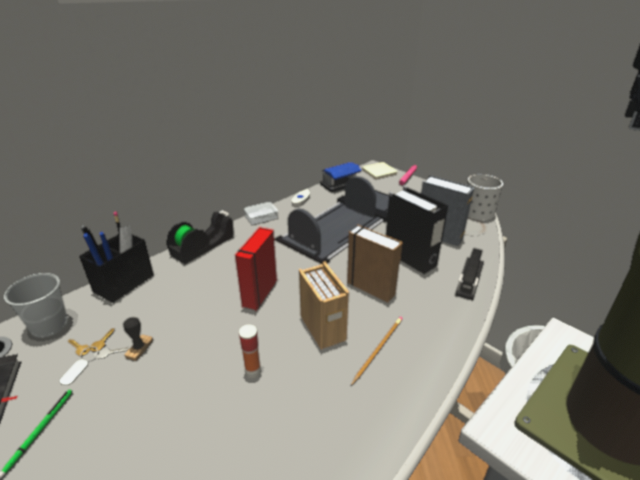

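View pics/side0.png

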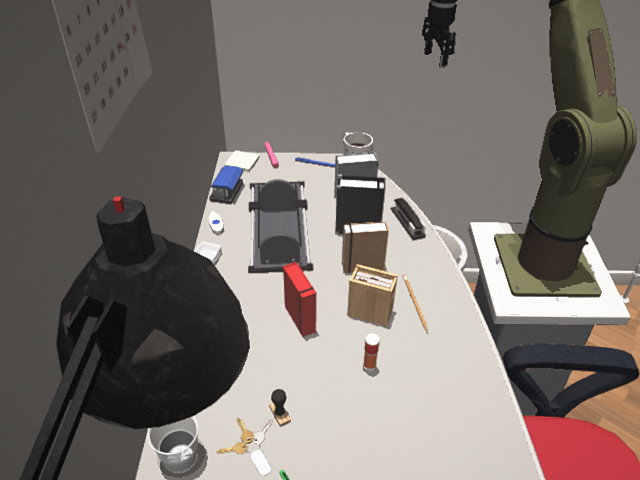

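View pics/wrist0.png

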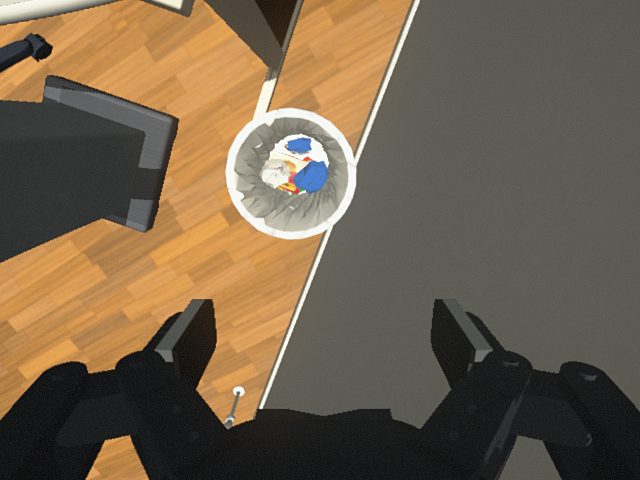

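```bash
cat > h.py <<'E'
import numpy as np, cv2
from scipy.spatial.transform import Rotation as R
from scipy.optimize import least_squares
CAL={}
def cam(n,save=None):
    from station import camera
    c=camera(n)
    if save: cv2.imwrite(f"pics/{save}.png",c["img"][:,:,::-1])
    return c
def RT(c): return R.from_euler('xyz',c["attitude"],degrees=True).as_matrix()
def proj(c,P):
    Rm=RT(c); t=-Rm.T@np.array(c["position"])
    p,_=cv2.projectPoints(np.atleast_2d(np.array(P,float)),cv2.Rodrigues(Rm.T)[0],t,np.array(c["mtx"]),np.array(c["distortion"]))
    return p[:,0]
def ray(c,uv,z):
    u=cv2.undistortPoints(np.array([[uv]],float),np.array(c["mtx"]),np.array(c["distortion"]))[0,0]
    d=RT(c)@np.array([u[0],u[1],1]); p=np.array(c["position"])
    return p+d*(z-p[2])/d[2]
def crop(src,dst,x0,y0,x1,y1,k):
    im=cv2.imread(f"pics/{src}.png")[y0:y1,x0:x1]
    im=cv2.resize(im,None,fx=k,fy=k,interpolation=cv2.INTER_CUBIC)
    for i in range((x0+9)//10*10,x1,10):
        cv2.line(im,((i-x0)*k,0),((i-x0)*k,6 if i%50 else 14),(0,255,255),1)
        if i%50==0: cv2.putText(im,str(i),((i-x0)*k,25),0,.4,(0,255,255),1)
    for i in range((y0+9)//10*10,y1,10):
        cv2.line(im,(0,(i-y0)*k),(6 if i%50 else 14,(i-y0)*k),(0,255,255),1)
        if i%50==0: cv2.putText(im,str(i),(16,(i-y0)*k),0,.4,(0,255,255),1)
    cv2.imwrite(f"pics/{dst}.png",im)
E
python3 - <<'E'
from h import *
crop("side0","side0a",320,140,420,335,3) 
crop("side0","side0b",235,140,405,290,4)
crop("side0","side0c",325,205,415,335,5) if 0 else crop("side0","side0c",325,205,445,345,4)
crop("scene0","scene0a",280,170,480,320,4)
crop("scene0","scene0b",290,220,450,360,4)
E
```

```text
(no output)
```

View pics/side0b.png

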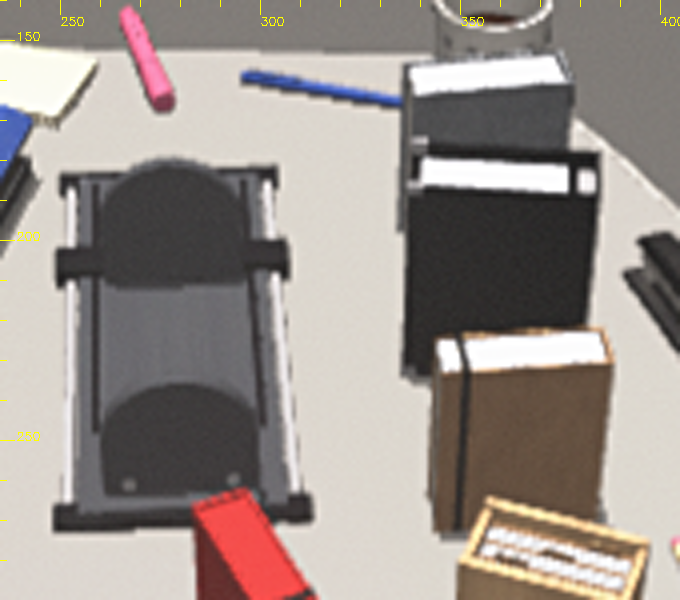

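View pics/side0c.png

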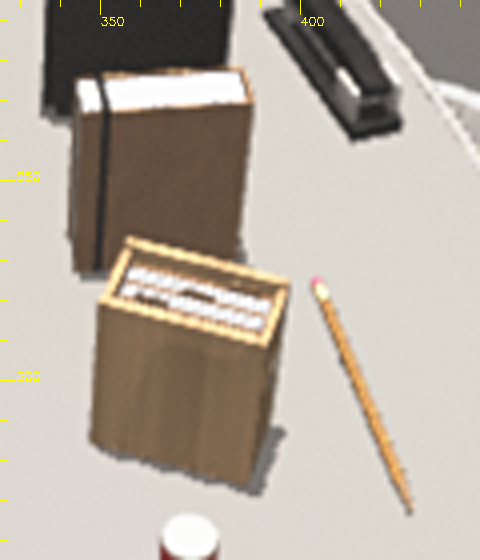

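View pics/scene0a.png

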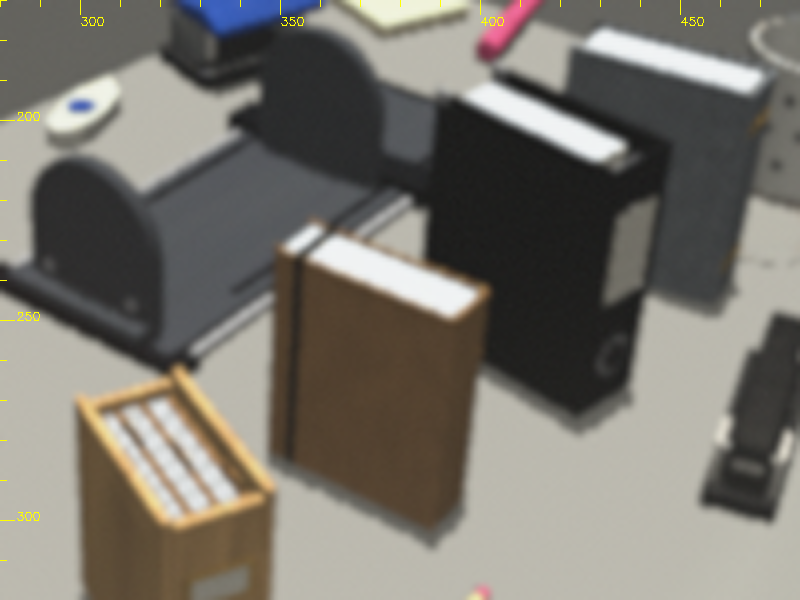

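View pics/scene0b.png

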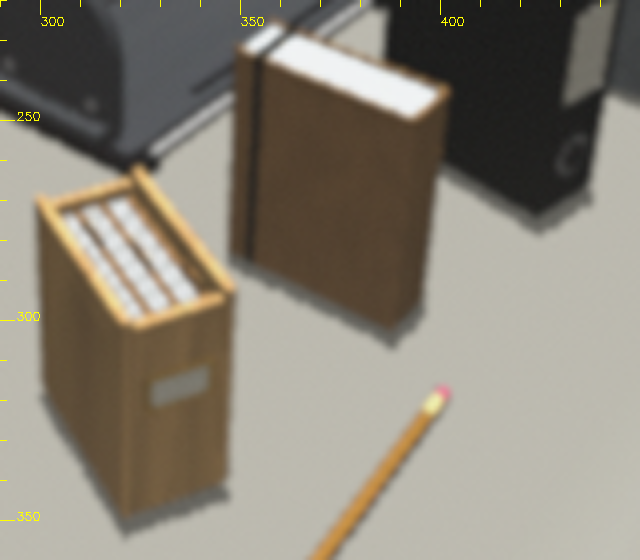

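```bash
cat > fit.py <<'E'
from h import *
def boxpts(p,dims,keys):
    T,D,H=dims; x,y,a=p; out=[]
    for sx,sy,sz in keys:
        lx,ly=sx*D/2,sy*T/2
        out.append([x+lx*np.cos(a)-ly*np.sin(a),y+lx*np.sin(a)+ly*np.cos(a),H*sz])
    return np.array(out)
def fit(obs,dims,cams,x0,zoff=0):
    def r(p):
        e=[]
        for n,o in obs.items():
            P=boxpts(p,dims,list(o)); P[:,2]+=zoff
            e.append((proj(cams[n],P)-np.array(list(o.values())))/(cams[n]["mtx"][0][0]/400))
        return np.concatenate(e).ravel()
    s=least_squares(r,x0,loss='soft_l1',f_scale=1)
    return s.x,r(s.x).reshape(-1,2)
DIMS=dict(ring_binder=(.046,.112,.146),cloth_book=(.038,.104,.134),notebook=(.030,.096,.122),card_box=(.050,.088,.108))
E
python3 - <<'E'
from fit import *
c={n:cam(n) for n in("side","scene")}
O=dict(
card_box=dict(side={(1,-1,1):(357,264.5),(-1,-1,1):(397,275.5),(1,1,1):(350.2,280),(-1,1,1):(391,291.2),(1,1,0):(348,315),(-1,1,0):(387.5,326)},
 scene={(1,1,1):(300,270),(-1,1,1):(320.5,301.5),(-1,-1,1):(348.5,292.5),(1,-1,1):(324.5,262.5),(-1,1,0):(321,348.8),(-1,-1,0):(346.5,341.2),(1,1,0):(300.5,319.5)}),
notebook=dict(side={(1,1,1):(344.5,231.8),(-1,1,1):(387.7,230.5),(1,-1,1):(345,224),(-1,-1,1):(386.2,222),(1,1,0):(344,272.8)},
 scene={(1,1,1):(349.2,231.2),(-1,1,1):(393,250.2),(-1,-1,1):(402,242.2),(1,-1,1):(358.7,226.2),(1,1,0):(348,285),(-1,1,0):(388.2,303.2),(-1,-1,0):(395.5,296.2)}),
ring_binder=dict(side={(1,1,1):(337,187),(-1,1,1):(384.5,187.5),(1,-1,1):(337.5,177),(-1,-1,1):(384.7,178),(1,1,0):(335.7,234)},
 scene={(1,1,1):(390,193),(-1,1,1):(434.2,215),(-1,-1,1):(447.2,205.8),(1,-1,1):(405,187.5),(-1,1,0):(424.5,274.5),(-1,-1,0):(437.5,267)}),
cloth_book=dict(side={(1,-1,1):(336.2,156),(-1,-1,1):(377,153),(-1,1,1):(377.7,164)},
 scene={(1,1,1):(423,181.2),(-1,1,1):(468,193.5),(-1,-1,1):(472.7,187.5),(1,-1,1):(430,177),(-1,1,0):(460,246)}))
for k in O:
    x0=[*ray(c["side"],list(O[k]["side"].values())[0],DIMS[k][2])[:2],0]
    p,e=fit(O[k],DIMS[k],c,x0); print(k,p[:2].round(4),np.degrees(p[2]).round(2),"res",e.round(1).tolist())
# rack
pts={"side":{(-.045,.160,.012):(299.3,263.5),(.045,.160,.012):(260.7,262.5),(0,.155,.1):(280.5,236)},
"scene":{(-.045,.160,.012):(317.5,255)}}
for z in(.008,.012):
  for n,l in (("side",[("fixL",(260.7,262.5)),("fixR",(299.3,263.5)),("slL",(260.7,211)),("slR",(296,211.5)),("farL",(250,184)),("farR",(304.5,182.5)),("nearL",(248.5,268)),("nearR",(313,267))]),("scene",[("fixR",(317.5,255)),("nearR",(328.7,259.5)),("nearL",(280,236))])):
    for nm,uv in l: print(z,n,nm,ray(c[n],uv,z)[:2].round(4))
for nm,uv in(("fixtop",(280.5,236)),("sltop",(277.5,180.7))): print(nm,ray(c["side"],uv,.1).round(4))
E
```

```text
card_box [0.4204 0.1594] -19.66 res [[0.6, -0.0], [1.4, -0.3], [0.1, 0.3], [1.1, 0.3], [0.0, 0.9], [0.2, 1.0], [-1.7, -1.1], [-0.3, -0.4], [0.8, -0.5], [0.7, -1.1], [-0.6, 1.4], [0.6, -0.4], [-0.5, -2.8]]
notebook [0.4302 0.0175] 5.28 res [[1.1, 0.7], [1.5, 0.3], [-0.3, 0.0], [1.0, 0.2], [0.0, 0.3], [-0.3, -0.5], [0.3, -0.1], [0.5, 0.4], [-0.2, -1.9], [-1.1, -2.4], [-0.7, 0.2], [0.5, -0.8]]
ring_binder [ 0.4363 -0.1188] -4.06 res [[0.6, -0.2], [1.3, 1.4], [1.1, -1.1], [1.1, 0.0], [0.3, 0.4], [-1.1, -1.1], [-0.3, -1.7], [1.4, -0.4], [-1.1, -2.1], [-0.6, 0.6], [0.2, -0.7]]
cloth_book [ 0.4409 -0.2392] 9.79 res [[0.2, -0.1], [-0.2, -0.2], [1.7, -2.1], [-0.9, -0.3], [0.5, 0.4], [2.0, -0.3], [-0.6, -2.1], [-2.2, 1.2]]
0.008 side fixL [0.67   0.0137]
0.008 side fixR [0.5803 0.015 ]
0.008 side slL [ 0.6873 -0.1791]
0.008 side slR [ 0.5965 -0.1794]
0.008 side farL [ 0.7271 -0.2971]
0.008 side farR [ 0.579  -0.3081]
0.008 side nearL [0.6964 0.0329]
0.008 side nearR [0.5482 0.0259]
0.008 scene fixR [0.5763 0.0214]
0.008 scene nearR [0.5481 0.0159]
0.008 scene nearL [0.6893 0.0309]
0.012 side fixL [0.6694 0.018 ]
0.012 side fixR [0.5801 0.0192]
0.012 side slL [ 0.6866 -0.1741]
0.012 side slR [ 0.5962 -0.1744]
0.012 side farL [ 0.7262 -0.2915]
0.012 side farR [ 0.5787 -0.3025]
0.012 side nearL [0.6956 0.037 ]
0.012 side nearR [0.5482 0.0301]
0.012 scene fixR [0.5723 0.0253]
0.012 scene nearR [0.5443 0.0197]
0.012 scene nearL [0.6845 0.0347]
fixtop [0.6201 0.0253 0.1   ]
sltop [ 0.641  -0.1846  0.1   ]
```

```bash
cat > plan.py <<'E'
from h import *
from station import status
def plan(pos,yaw,verb=True):
    """tool down, tool y along world direction rotated yaw deg from +y (or flipped, nearest)"""
    s=status.sense(); Rc=R.from_euler('xyz',s["ee_rot"],degrees=True).as_matrix()
    a=np.radians(yaw); yv=np.array([-np.sin(a),np.cos(a),0]); 
    best=None
    for sg in(1,-1):
        X=np.array([0,0,-1.]);Y=sg*yv;Z=np.cross(X,Y)
        T=np.stack([X,Y,Z],1); rv=R.from_matrix(Rc.T@T).as_rotvec()
        if best is None or np.linalg.norm(rv)<np.linalg.norm(best): best=rv; bs=sg
    t=Rc.T@(np.array(pos)-s["position"])
    print("cur",s["position"].round(4),"tooly",Rc[:,1].round(3),"F",s["force"].round(1),"w",round(s["width"],4),"t",round(s["time_s"],2),"q",s["qpos"].round(0).tolist())
    print("ROW",t.round(4).tolist(),best.round(4).tolist(),"sign",bs,"rows",max(np.linalg.norm(t)/.0417,np.degrees(np.linalg.norm(best))/7.16).round(1))
if __name__=="__main__":
    import sys
    v=list(map(float,sys.argv[1:])); plan(v[:3],v[3])
E
python3 plan.py 0.60 -0.14 0.36 5
python3 - <<'E'
from station import status
from scipy.spatial.transform import Rotation as R
print(R.from_euler('xyz',status.sense()["ee_rot"],degrees=True).as_matrix().round(3))
E
```

```text
cur [ 0.2147 -0.5867  0.2309] tooly [ 0.344 -0.939 -0.001] F [-0.7  0.3 -0.2] w 0.0853 t 0.25 q [72.0, 40.0, -11.0, 90.0, 9.0, 52.0, -12.0]
ROW [-0.1288, -0.2871, -0.5154] [0.2636, 0.0001, 0.0008] sign -1 rows 14.5
[[-0.     0.344 -0.939]
 [ 0.001 -0.939 -0.344]
 [-1.    -0.001  0.   ]]
```

>>> jog_arm([
  [-0.1288,-0.2871,-0.5154,0.2636,0,0,0],
  [-0.1288,-0.2871,-0.5154,0.2636,0,0,0],
  [-0.1288,-0.2871,-0.5154,0.2636,0,0,0],
  [-0.1288,-0.2871,-0.5154,0.2636,0,0,0],
  [-0.1288,-0.2871,-0.5154,0.2636,0,0,0],
  [-0.1288,-0.2871,-0.5154,0.2636,0,0,0],
  [-0.1288,-0.2871,-0.5154,0.2636,0,0,0],
  [-0.1288,-0.2871,-0.5154,0.2636,0,0,0],
])

```text
time_s: 0.92
position: [0.4284, -0.3386, 0.3029]
ee_rot: [98.1, 90.0, -76.9]
force: [0.1, -0.5, -0.8]
width: -0.0001
```

```bash
python3 plan.py 0.60 -0.14 0.36 5
```

```text
cur [ 0.4284 -0.3386  0.3029] tooly [ 0.087 -0.996  0.   ] F [ 0.1 -0.5 -0.8] w -0.0001 t 0.92 q [38.0, 28.0, -6.0, 98.0, 4.0, 54.0, -55.0]
ROW [-0.0571, -0.1829, -0.1882] [-0.0, -0.0, -0.0001] sign -1 rows 6.4
```

>>> jog_arm([
  [-0.0571,-0.183,-0.188,0,0,0,0],
  [-0.0571,-0.183,-0.188,0,0,0,0],
  [-0.0571,-0.183,-0.188,0,0,0,0],
  [-0.0571,-0.183,-0.188,0,0,0,0],
  [-0.0571,-0.183,-0.188,0,0,0,0],
  [-0.0571,-0.183,-0.188,0,0,0,0],
  [-0.0571,-0.183,-0.188,0,0,0,0],
  [-0.0571,-0.183,-0.188,0,0,0,0],
])

```text
time_s: 1.58
position: [0.6025, -0.1347, 0.3601]
ee_rot: [-138.4, 89.7, 47.1]
force: [0.5, 1.1, 0.7]
width: 0.0002
```

```bash
python3 plan.py 0.60 -0.14 0.36 5
python3 - <<'E'
from h import *
c=cam("wrist","w1"); print(c["position"],c["attitude"])
E
```

```text
cur [ 0.6025 -0.1347  0.3601] tooly [ 0.097 -0.995 -0.004] F [0.5 1.1 0.7] w 0.0002 t 1.58 q [12.0, 32.0, -7.0, 81.0, 4.0, 68.0, -79.0]
ROW [0.0, 0.005, 0.003] [0.0095, -0.0043, 0.0038] sign -1 rows 0.1
[ 0.67470581 -0.12767599  0.50380479] [163.6167332    0.24068404 -84.47964908]
```

View pics/w1.png

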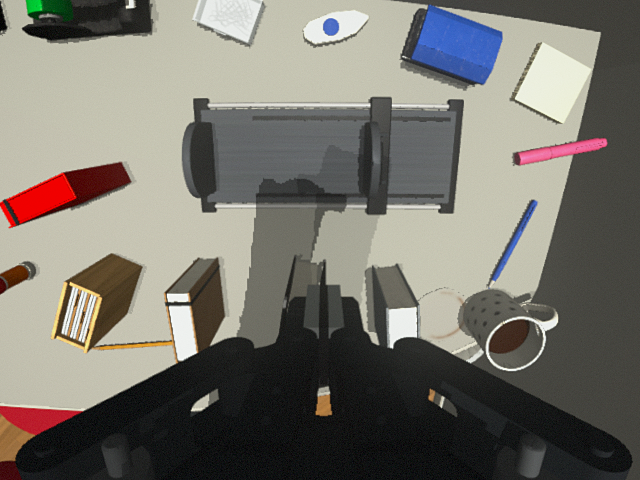

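Run:
```python
from h import *
cam("wrist","w2"); import json
from station import camera
c=camera("wrist");json.dump({k:np.array(v).tolist() for k,v in c.items() if k!="img"},open("w2.json","w"))
print(c["position"],c["attitude"])
crop("w2","w2a",175,85,335,225,5)
crop("w2","w2b",335,85,475,225,5)
```

```text
[ 0.67170192 -0.13412406  0.50247717] [ 1.63320939e+02 -1.34714507e-03 -8.49397119e+01]
```

View pics/w2a.png

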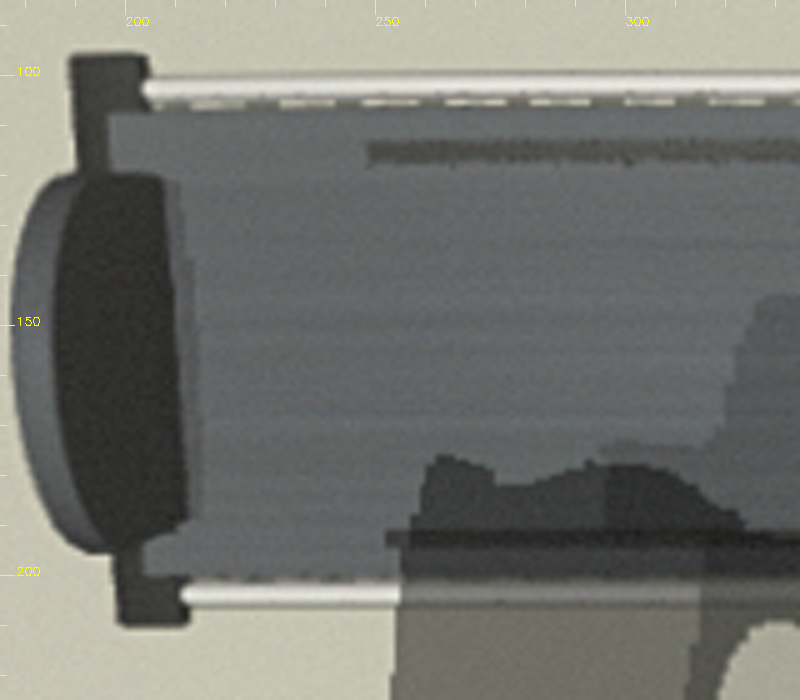

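View pics/w2b.png

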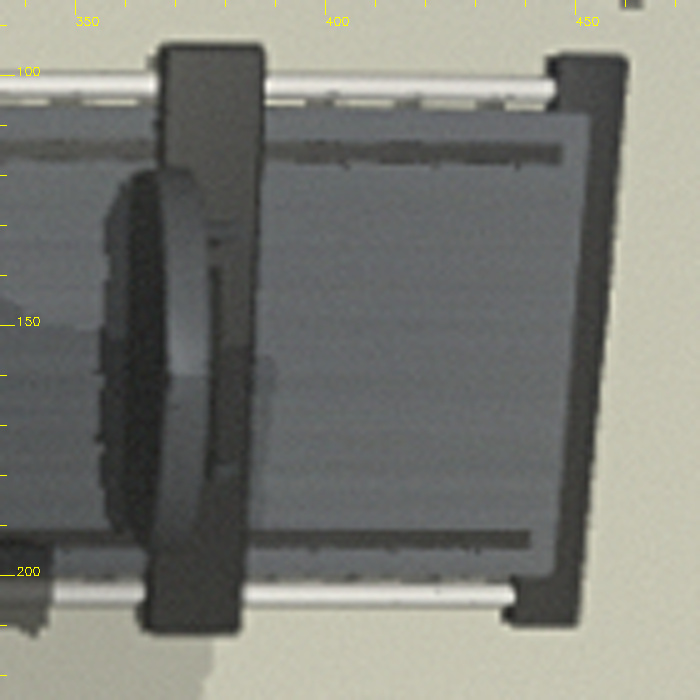

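Run:
```python
from h import *
import json
c=json.load(open("w2.json"))
D=[ray(c,uv,.008) for uv in((196.6,107.5),(453,107.7),(203.4,200.3),(445.6,200))]
for d in D: print(d.round(4))
a=lambda v:np.degrees(np.arctan2(-v[0],v[1])).round(2)
print("edges yaw",a(D[0]-D[1]),a(D[2]-D[3]),"ends",np.degrees(np.arctan2(*(D[0]-D[2])[[1,0]])),np.degrees(np.arctan2(*(D[1]-D[3])[[1,0]])))
print("len",np.linalg.norm(D[0]-D[1]),np.linalg.norm(D[0]-D[2]),"ctr",np.mean(D,0))
for n,uv,z in(("fixbase-",(213,189),.008),("fixbase+",(207.6,121),.008),("fixtopin",(185.5,155),.1),("sltopin",(368,155),.1),("sltopout",(377,155),.1),("shoeL",(335+145/5,85+125),.017),("slL",(335+110/5,150),.008),("slL2",(335+128/5,150),.008)): print(n,ray(c,uv,z).round(4))
```

```text
[0.6809 0.0294 0.008 ]
[ 0.7097 -0.2975  0.008 ]
[0.5604 0.0199 0.008 ]
[ 0.59   -0.3088  0.008 ]
edges yaw 5.03 5.13 ends 4.4696055536490515 5.3535485656789294
len 0.32816393509466296 0.12086201792473283 ctr [ 0.63527028 -0.13925142  0.008     ]
fixbase- [0.5771 0.0069 0.008 ]
fixbase+ [0.6652 0.0149 0.008 ]
fixtopin [0.6292 0.0109 0.1   ]
sltopin [ 0.6458 -0.1844  0.1   ]
sltopout [ 0.6467 -0.194   0.1   ]
shoeL [ 0.568  -0.1981  0.017 ]
slL [ 0.6449 -0.1808  0.008 ]
slL2 [ 0.6454 -0.1855  0.008 ]
```

```bash
cat > rk.py <<'E'
import sys,numpy as np
from plan import plan
C=np.array([.6353,-.1393]);a=np.radians(5.05)
def rk(x,y): return C+np.array([x*np.cos(a)-y*np.sin(a),x*np.sin(a)+y*np.cos(a)])
if __name__=="__main__":
    v=list(map(float,sys.argv[1:])); p=rk(v[0],v[1]); plan([*p,v[2]],5.05+(v[3] if len(v)>3 else 0))
E
python3 rk.py 0 -0.005 0.2;python3 rk.py 0 -0.005 0.078; python3 rk.py 0 -0.095 0.078
```

```text
cur [ 0.598  -0.1428  0.359 ] tooly [ 0.086 -0.996  0.001] F [ 0.2 -0.6 -0.2] w -0.0003 t 1.73 q [13.0, 32.0, -7.0, 81.0, 4.0, 68.0, -79.0]
ROW [0.159, 0.0046, -0.0377] [-0.002, 0.0017, -0.0011] sign -1 rows 3.9
cur [ 0.598  -0.1428  0.359 ] tooly [ 0.086 -0.996  0.001] F [ 0.2 -0.6 -0.2] w -0.0003 t 1.73 q [13.0, 32.0, -7.0, 81.0, 4.0, 68.0, -79.0]
ROW [0.281, 0.0044, -0.038] [-0.002, 0.0017, -0.0011] sign -1 rows 6.8
cur [ 0.598  -0.1428  0.359 ] tooly [ 0.086 -0.996  0.001] F [ 0.2 -0.6 -0.2] w -0.0003 t 1.73 q [13.0, 32.0, -7.0, 81.0, 4.0, 68.0, -79.0]
ROW [0.2811, 0.0944, -0.0381] [-0.002, 0.0017, -0.0011] sign -1 rows 7.2
```

>>> jog_arm([
  [0.04,0.003,-0.02,0,0,0,0],
  [0.08,0.004,-0.036,0,0,0,0],
  [0.12,0.004,-0.036,0,0,0,0],
  [0.16,0.004,-0.036,0,0,0,0],
  [0.2,0.004,-0.036,0,0,0,0],
  [0.24,0.004,-0.036,0,0,0,0],
  [0.265,0.004,-0.036,0,0,0,0],
  [0.28,0.004,-0.036,0,0,0,0],
])

```text
time_s: 2.4
position: [0.631, -0.1449, 0.0754]
ee_rot: [-0.9, 89.6, -176.1]
force: [-0.6, 0.2, 0.2]
width: -0.0002
```

```bash
python3 rk.py 0 -0.095 0.078
```

```text
cur [ 0.631  -0.1449  0.0754] tooly [ 0.084 -0.996 -0.   ] F [-0.6  0.2  0.2] w -0.0002 t 2.4 q [12.0, 53.0, -5.0, 92.0, 7.0, 37.0, -82.0]
ROW [-0.0026, 0.0898, -0.0052] [-0.004, 0.0076, 0.0001] sign -1 rows 2.2
```

>>> jog_arm([
  [0,0.012,-0.005,0,0,0,0],
  [0,0.024,-0.005,0,0,0,0],
  [0,0.036,-0.005,0,0,0,0],
  [0,0.048,-0.005,0,0,0,0],
  [0,0.06,-0.005,0,0,0,0],
  [0,0.072,-0.005,0,0,0,0],
  [0,0.082,-0.005,0,0,0,0],
  [0,0.088,-0.005,0,0,0,0],
])

```text
time_s: 3.07
position: [0.6473, -0.2326, 0.0799]
ee_rot: [84.1, 89.9, -91.0]
force: [-1.4, 1.4, 0.5]
width: -0.0002
```

```bash
python3 rk.py 0 -0.095 0.078; python3 -c "
from h import *
cam('side','s1');cam('wrist','w3');crop('s1','s1a',230,140,400,290,4)"
```

```text
cur [ 0.6473 -0.2326  0.0799] tooly [ 0.085 -0.996  0.002] F [-1.4  1.4  0.5] w -0.0002 t 3.07 q [19.0, 55.0, -6.0, 84.0, 8.0, 42.0, -76.0]
ROW [0.0019, 0.001, 0.0037] [-0.003, 0.0002, -0.0016] sign -1 rows 0.1
```

View pics/s1a.png

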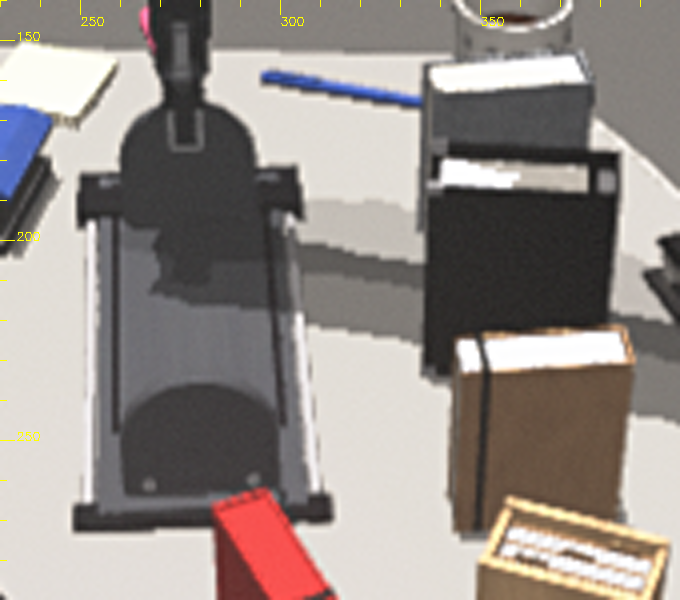

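View pics/w3.png

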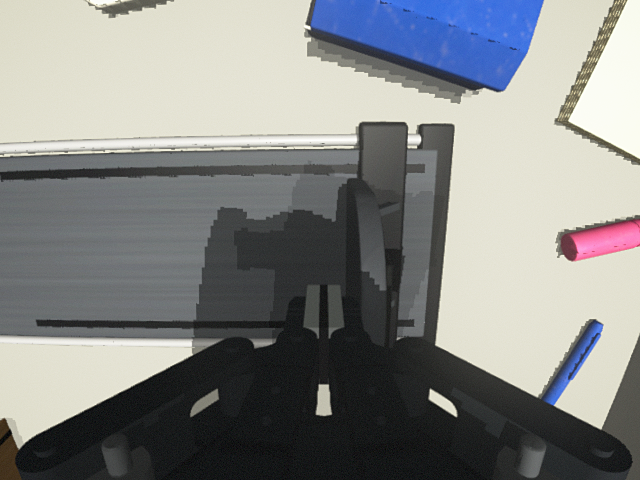

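```bash
python3 plan.py 0.4363 -0.1188 0.20 -4.06
```

```text
cur [ 0.648  -0.2328  0.08  ] tooly [ 0.085 -0.996  0.003] F [ 0.3  0.7 -0.2] w 0.0003 t 3.17 q [19.0, 55.0, -6.0, 84.0, 8.0, 42.0, -76.0]
ROW [-0.1206, -0.1312, 0.2011] [0.1555, -0.0015, -0.0027] sign -1 rows 6.4
```

>>> jog_arm([
  [-0.04,-0.005,0,0,0,0,0],
  [-0.08,-0.01,0.01,0,0,0,0.02],
  [-0.115,-0.025,0.03,0.05,0,0,0.085],
  [-0.12,-0.047,0.065,0.1,0,0,0.085],
  [-0.12,-0.068,0.1,0.155,0,0,0.085],
  [-0.12,-0.09,0.135,0.155,0,0,0.085],
  [-0.12,-0.111,0.17,0.155,0,0,0.085],
  [-0.12,-0.131,0.201,0.155,0,0,0.085],
])

```text
time_s: 3.83
position: [0.4345, -0.116, 0.2004]
ee_rot: [164.9, 89.9, -18.9]
force: [0.7, 1.0, -0.4]
width: 0.0833
```

```bash
python3 -c "
from h import *
cam('wrist','w4');cam('side','s2')"; python3 plan.py 0.4363 -0.1188 0.106 -4.06
```

```text
cur [ 0.4282 -0.1139  0.1996] tooly [-0.064 -0.998 -0.001] F [ 1.1 -1.   0. ] w 0.0849 t 3.93 q [12.0, 30.0, -5.0, 122.0, 5.0, 29.0, -90.0]
ROW [0.0935, 0.0044, -0.0092] [0.0066, 0.0091, 0.0007] sign -1 rows 2.3
```

View pics/w4.png

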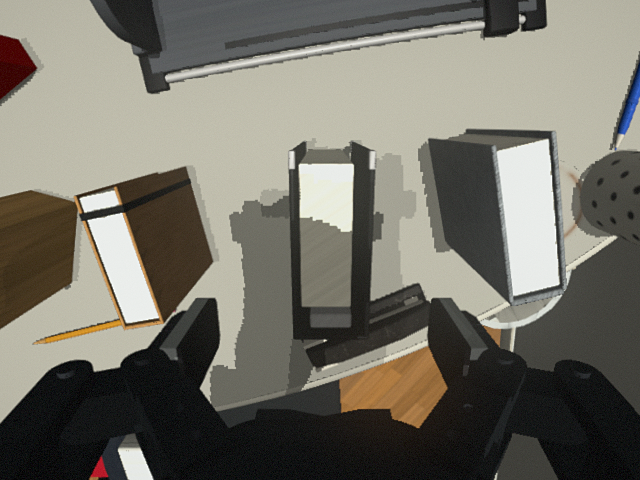

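View pics/s2.png

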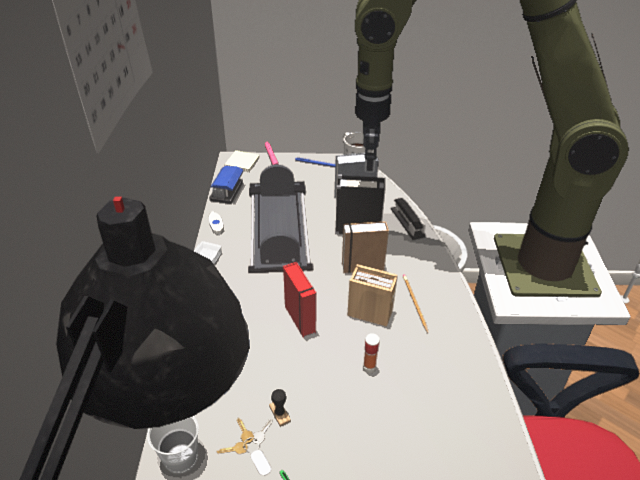

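```bash
python3 - <<'E'
from h import *
import json
c=cam('wrist','w5');json.dump({k:np.array(v).tolist() for k,v in c.items() if k!="img"},open("w5.json","w"))
crop('w5','w5a',265,130,395,350,3)
crop('w5','w5b',60,160,220,340,4)
crop('w5','w5c',425,115,585,315,3)
E
python3 plan.py 0.4363 -0.1188 0.106 -4.06
```

```text
cur [ 0.4335 -0.1155  0.2001] tooly [-0.065 -0.998  0.   ] F [ 1.3 -0.8  0.2] w 0.085 t 3.98 q [12.0, 30.0, -4.0, 121.0, 5.0, 29.0, -90.0]
ROW [0.0941, 0.0031, -0.0032] [0.0057, 0.0017, -0.0002] sign -1 rows 2.3
```

View pics/w5a.png

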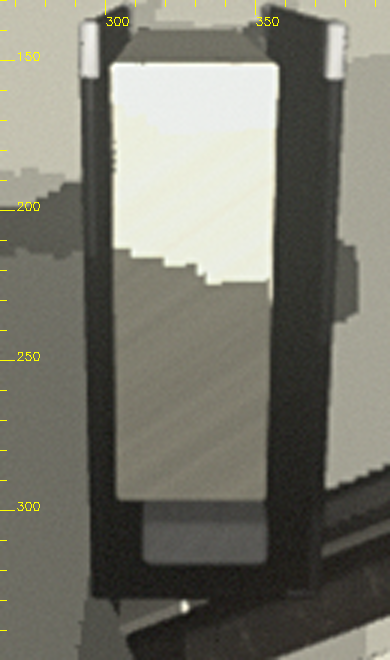

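View pics/w5b.png

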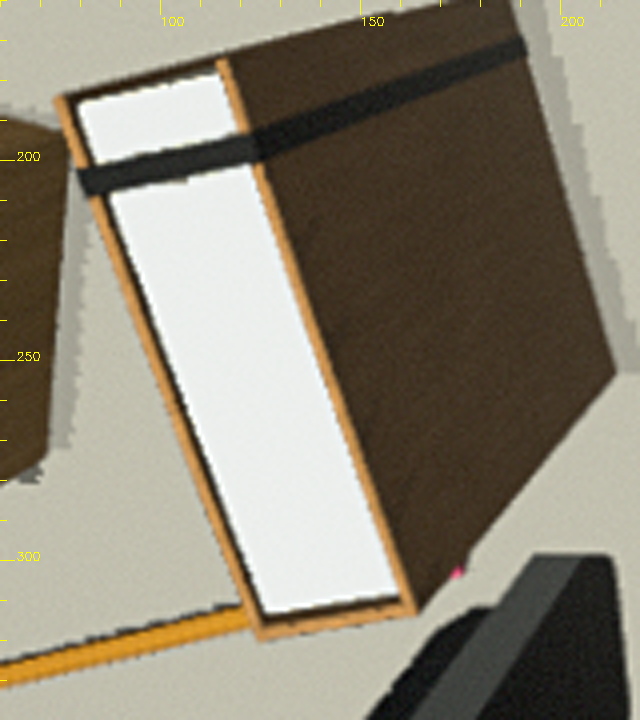

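View pics/w5c.png

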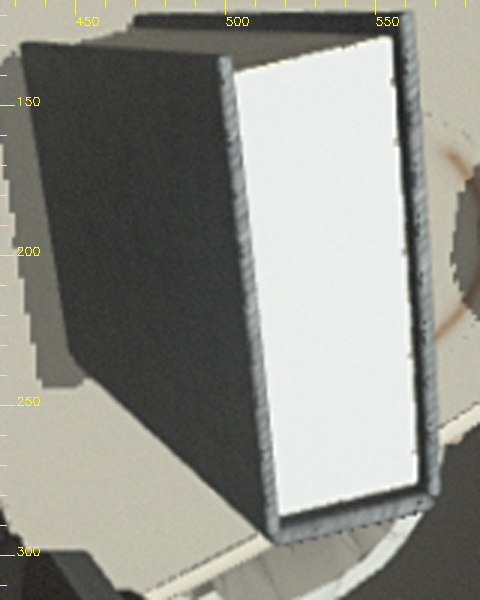

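Run:
```python
from fit import *
import json
c={"wrist":json.load(open("w5.json"))}
O=dict(ring_binder=[(292.3,136.7),(379.3,137.3),(295.7,329),(371,329)],notebook=[(74.2,184),(115.5,175),(125,319.5),(163.7,313)],cloth_book=[(499,134),(561,119),(516,295.3),(569.7,278.3)])
K=[(1,1,1),(1,-1,1),(-1,1,1),(-1,-1,1)]
for k,o in O.items():
    p,e=fit({"wrist":dict(zip(K,o))},DIMS[k],c,[.43,0,0]); print(k,p[:2].round(4),np.degrees(p[2]).round(2),e.round(1).tolist())
    print([ray(c["wrist"],u,DIMS[k][2])[:2].round(4).tolist() for u in o])
```

```text
ring_binder [ 0.4389 -0.1202] -3.9 [[-1.3, 0.1], [1.3, -0.1], [-0.5, -0.1], [0.5, 0.1]]
[[0.4964, -0.1017], [0.4932, -0.1463], [0.3845, -0.0937], [0.3816, -0.1391]]
notebook [0.4325 0.0177] 7.23 [[-2.1, -0.2], [0.8, -1.2], [-0.7, 0.9], [1.3, 0.7]]
[[0.478, 0.0374], [0.4813, 0.0095], [0.3836, 0.026], [0.3873, -0.0025]]
cloth_book [ 0.4439 -0.2413] 11.07 [[-3.4, -0.6], [0.9, -2.1], [-0.6, 3.4], [3.9, 5.9]]
[[0.4909, -0.2145], [0.4976, -0.2496], [0.3914, -0.2328], [0.4006, -0.2669]]
```

>>> jog_arm([
  [0,0,0,0,0,0,0.085],
  [0,0,0,0,0,0,0.085],
  [0,0,0,0,0,0,0.085],
])

```text
time_s: 4.23
position: [0.4381, -0.1174, 0.1997]
ee_rot: [170.3, 89.8, -13.7]
force: [0.4, -0.9, -0.3]
width: 0.0849
```

```bash
python3 plan.py 0.438 -0.12 0.106 -3.95
```

```text
cur [ 0.4381 -0.1174  0.1997] tooly [-0.068 -0.998  0.   ] F [ 0.4 -0.9 -0.3] w 0.0849 t 4.23 q [12.0, 30.0, -4.0, 121.0, 5.0, 29.0, -90.0]
ROW [0.0937, 0.0026, 0.0002] [0.0007, -0.0028, -0.0005] sign -1 rows 2.2
```

>>> jog_arm([
  [0.03,0.0014,-0.0017,0,0,0,0.085],
  [0.06,0.0014,-0.0017,0,0,0,0.085],
  [0.08,0.0014,-0.0017,0,0,0,0.085],
  [0.094,0.0014,-0.0017,0,0,0,0.085],
  [0.094,0.0014,-0.0017,0,0,0,0],
  [0.094,0.0014,-0.0017,0,0,0,0],
  [0.094,0.0014,-0.0017,0,0,0,0],
  [0.094,0.0014,-0.0017,0,0,0,0],
], grip_force=50)

```text
time_s: 4.9
position: [0.4387, -0.1189, 0.1064]
ee_rot: [163.2, 89.9, -20.7]
force: [-0.4, 0.9, -3.5]
width: 0.0458
```

```bash
python3 -c "
from h import *
cam('wrist','w6');cam('side','s3')";python3 rk.py 0 0.126 0.25
```

```text
cur [ 0.4385 -0.1187  0.1064] tooly [-0.068 -0.998  0.001] F [ 0.7 -1.5  1. ] w 0.0455 t 5.0 q [11.0, 41.0, -2.0, 125.0, 6.0, 14.0, -91.0]
ROW [-0.1433, -0.1173, -0.1784] [-0.1564, -0.0023, -0.0007] sign -1 rows 6.2
```

View pics/w6.png

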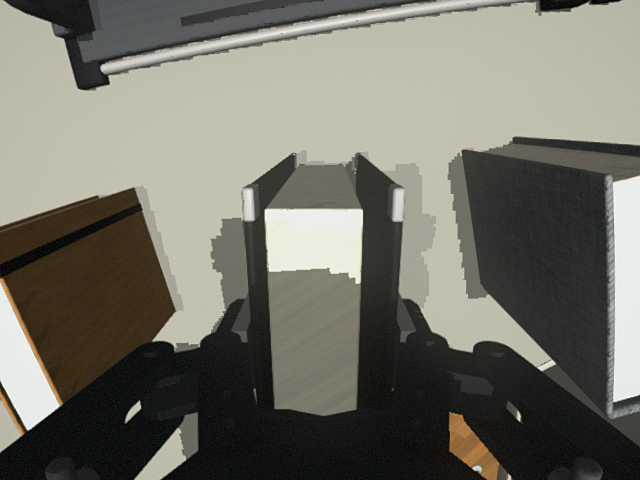

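```bash
python3 - <<'E'
from h import *
c=cam("wrist","w7"); crop("w7","w7a",225,150,425,230,4)
from station import status
s=status.sense();print(s["position"])
for uv in((243,188),(404,188)):print(ray(c,uv,.146).round(4))
E
python3 rk.py 0 0.122 0.23
```

```text
[ 0.43852861 -0.118725    0.10634399]
[ 0.4961 -0.0993  0.146 ]
[ 0.493  -0.1447  0.146 ]
cur [ 0.4385 -0.1187  0.1063] tooly [-0.068 -0.998  0.001] F [ 0.7 -0.7  2.8] w 0.0455 t 5.05 q [11.0, 41.0, -2.0, 125.0, 6.0, 14.0, -91.0]
ROW [-0.1233, -0.1133, -0.179] [-0.1564, -0.0024, -0.0008] sign -1 rows 5.9
```

View pics/w7a.png

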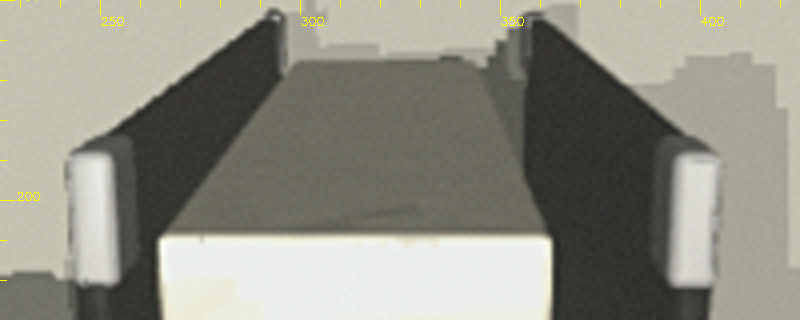

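>>> jog_arm([
  [-0.035,0,0,0,0,0,0],
  [-0.075,0,0,0,0,0,0],
  [-0.11,-0.012,-0.02,-0.04,0,0,0],
  [-0.123,-0.034,-0.054,-0.08,0,0,0],
  [-0.123,-0.056,-0.088,-0.12,0,0,0],
  [-0.123,-0.078,-0.122,-0.156,0,0,0],
  [-0.123,-0.098,-0.154,-0.156,0,0,0],
  [-0.123,-0.113,-0.179,-0.156,0,0,0],
])

```text
time_s: 5.72
position: [0.6259, -0.0146, 0.2288]
ee_rot: [-131.7, 89.9, 53.5]
force: [0.1, -0.9, -3.0]
width: 0.0453
```

>>> jog_arm([
  [0,0,0,0,0,0,0],
  [0,0,0,0,0,0,0],
  [0,0,0,0,0,0,0],
  [0,0,0,0,0,0,0],
])

```text
time_s: 6.05
position: [0.6222, -0.019, 0.2282]
ee_rot: [21.3, 89.8, -153.8]
force: [-0.2, 0.1, -3.6]
width: 0.0452
```

```bash
python3 rk.py 0 0.122 0.117; python3 -c "
from h import *
cam('wrist','w8');cam('scene','sc1')
crop('sc1','sc1a',260,130,420,280,4)";python3 rk.py 0 0.122 0.117; python3 -c "
from h import *
cam('wrist','w8')";python3 rk.py 0 0.122 0.117
```

```text
cur [ 0.6222 -0.019   0.2282] tooly [ 0.087 -0.996  0.001] F [-0.2  0.1 -3.6] w 0.0452 t 6.05 q [1.0, 39.0, -6.0, 90.0, 5.0, 51.0, -92.0]
ROW [0.1112, -0.0011, -0.0027] [-0.0014, 0.0025, -0.001] sign -1 rows 2.7
cur [ 0.6228 -0.0189  0.2286] tooly [ 0.087 -0.996  0.001] F [-0.6  0.5 -2.9] w 0.0453 t 6.15 q [1.0, 39.0, -6.0, 90.0, 5.0, 51.0, -92.0]
ROW [0.1116, -0.001, -0.002] [-0.0014, 0.0011, -0.0007] sign -1 rows 2.7
cur [ 0.623  -0.0187  0.2287] tooly [ 0.087 -0.996  0.   ] F [-0.   0.6 -3.3] w 0.0451 t 6.2 q [1.0, 39.0, -6.0, 90.0, 5.0, 51.0, -92.0]
ROW [0.1117, -0.0008, -0.0017] [-0.0012, 0.0007, -0.0005] sign -1 rows 2.7
```

View pics/w8.png

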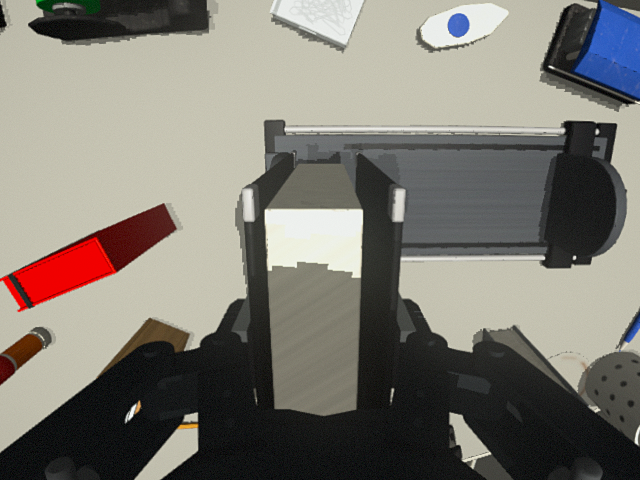

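View pics/sc1a.png

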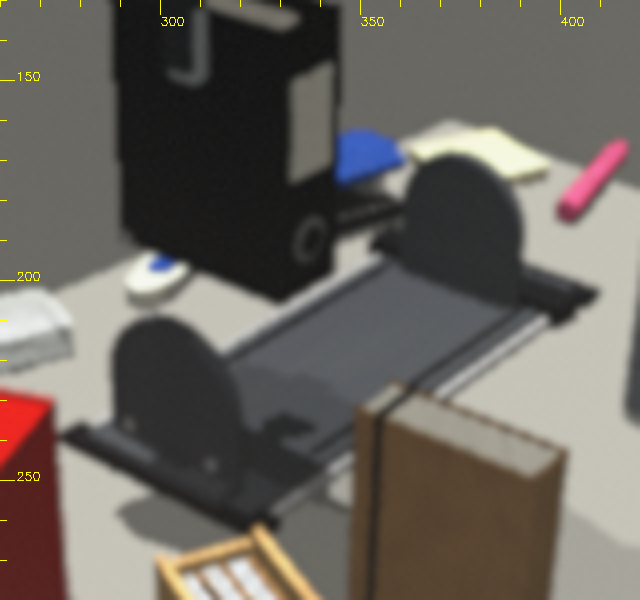

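>>> jog_arm([
  [0.025,-0.0008,-0.0015,0,0,0,0],
  [0.05,-0.0008,-0.0015,0,0,0,0],
  [0.072,-0.0008,-0.0015,0,0,0,0],
  [0.09,-0.0008,-0.0015,0,0,0,0],
  [0.102,-0.0008,-0.0015,0,0,0,0],
  [0.109,-0.0008,-0.0015,0,0,0,0],
  [0.112,-0.0008,-0.0015,0,0,0,0],
  [0.1135,-0.0008,-0.0015,0,0,0,0],
])

```text
time_s: 6.87
position: [0.6257, -0.0169, 0.1153]
ee_rot: [169.6, 90.0, -5.4]
force: [0.3, -0.2, -2.9]
width: 0.0453
```

>>> jog_arm([
  [0,0,0,0,0,0,0],
  [0,0,0,0,0,0,0],
])

```text
time_s: 7.03
position: [0.6261, -0.0167, 0.116]
ee_rot: [174.1, 89.9, -0.9]
force: [1.0, 0.1, -2.9]
width: 0.0452
```

```bash
python3 rk.py 0 0.122 0.115; python3 -c "
from h import *
cam('scene','sc2')
crop('sc2','sc2a',260,130,420,280,4)"
```

```text
cur [ 0.6261 -0.0167  0.116 ] tooly [ 0.088 -0.996  0.   ] F [ 1.   0.1 -2.9] w 0.0452 t 7.03 q [0.0, 48.0, -6.0, 95.0, 7.0, 37.0, -94.0]
ROW [0.001, 0.0009, 0.0017] [-0.0, -0.002, -0.0002] sign -1 rows 0.1
```

View pics/sc2a.png

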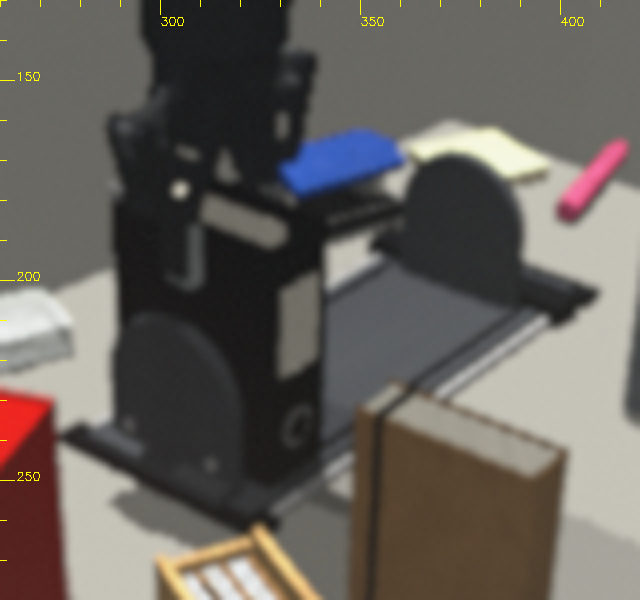

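>>> jog_arm([
  [0,-0.001,0.001,0,0,0,0],
  [0,-0.002,0.0015,0,0,0,0],
  [0,-0.003,0.0015,0,0,0,0],
  [0.001,-0.004,0.0015,0,0,0,0],
  [0.002,-0.004,0.0015,0,0,0,0],
  [0.002,-0.004,0.0015,0,0,0,0],
  [0.002,-0.004,0.0015,0,0,0,0],
])

```text
time_s: 7.67
position: [0.6244, -0.013, 0.1144]
ee_rot: [167.1, 89.9, -7.9]
force: [-1.4, -1.0, 6.6]
width: 0.0453
```

```bash
python3 rk.py 0 0.126 0.114
```

```text
cur [ 0.6244 -0.013   0.1144] tooly [ 0.088 -0.996  0.   ] F [-1.4 -1.   6.6] w 0.0453 t 7.67 q [-0.0, 48.0, -5.0, 96.0, 7.0, 37.0, -94.0]
ROW [0.0004, 0.0008, 0.0002] [-0.0003, -0.0021, -0.0005] sign -1 rows 0.0
```

>>> jog_arm([
  [0,0,0,0,0,0,0.07],
  [0,0,0,0,0,0,0.07],
  [0,0,0,0,0,0,0.07],
  [-0.02,0,0,0,0,0,0.07],
  [-0.06,0,0,0,0,0,0.07],
  [-0.09,0,0,0,0,0,0.07],
])

```text
time_s: 8.17
position: [0.6234, -0.0128, 0.2042]
ee_rot: [-14.8, 90.0, 170.3]
force: [1.5, -0.2, -0.1]
width: 0.0696
```

```bash
python3 plan.py 0.443 -0.240 0.20 10.5; python3 -c "
from h import *
cam('side','s4');crop('s4','s4a',220,140,400,290,4)"
```

```text
cur [ 0.6234 -0.0128  0.2042] tooly [ 0.088 -0.996 -0.   ] F [ 1.5 -0.2 -0.1] w 0.0696 t 8.17 q [0.0, 41.0, -6.0, 92.0, 6.0, 48.0, -93.0]
ROW [0.0043, 0.2104, 0.1998] [-0.0949, 0.0004, 0.0001] sign -1 rows 7.0
```

View pics/s4a.png

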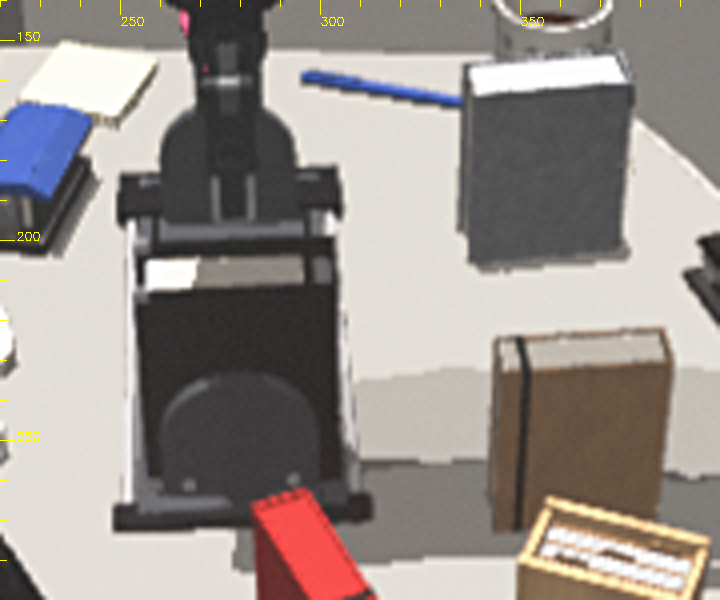

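>>> jog_arm([
  [-0.005,0.026,0.025,0,0,0,0.08],
  [0,0.055,0.052,-0.05,0,0,0.08],
  [0.002,0.084,0.08,-0.095,0,0,0.08],
  [0.004,0.113,0.107,-0.095,0,0,0.08],
  [0.004,0.142,0.135,-0.095,0,0,0.08],
  [0.004,0.168,0.16,-0.095,0,0,0.08],
  [0.004,0.192,0.182,-0.095,0,0,0.08],
  [0.004,0.21,0.2,-0.095,0,0,0.08],
])

```text
time_s: 8.88
position: [0.4405, -0.2423, 0.1988]
ee_rot: [39.4, 89.9, -130.3]
force: [-0.2, -0.5, -0.3]
width: 0.0799
```

>>> jog_arm([
  [0,0,0,0,0,0,0.08],
  [0,0,0,0,0,0,0.08],
  [0,0,0,0,0,0,0.08],
  [0,0,0,0,0,0,0.08],
])

```text
time_s: 9.22
position: [0.444, -0.2383, 0.199]
ee_rot: [-161.4, 89.9, 29.2]
force: [0.5, -0.6, -0.1]
width: 0.0801
```

```bash
cat > wsnap.py <<'E'
from h import *
import json,sys
from station import status
n=sys.argv[1]
c=cam('wrist',n);json.dump({k:np.array(v).tolist() for k,v in c.items() if k!="img"},open(n+".json","w"))
if len(sys.argv)>2: crop(n,n+'a',*map(int,sys.argv[2:]))
s=status.sense(); print(s["position"].round(4),s["time_s"])
E
python3 wsnap.py w9 265 130 395 350 3; python3 plan.py 0.443 -0.240 0.20 10.5
```

```text
[ 0.444  -0.2383  0.199 ] 9.2667
cur [ 0.444  -0.2383  0.199 ] tooly [ 0.185 -0.983 -0.   ] F [ 0.3 -0.6 -1. ] w 0.08 t 9.27 q [30.0, 33.0, -10.0, 112.0, 10.0, 35.0, -67.0]
ROW [-0.001, 0.0015, 0.0013] [0.0026, -0.0011, 0.0004] sign -1 rows 0.1
```

View pics/w9a.png

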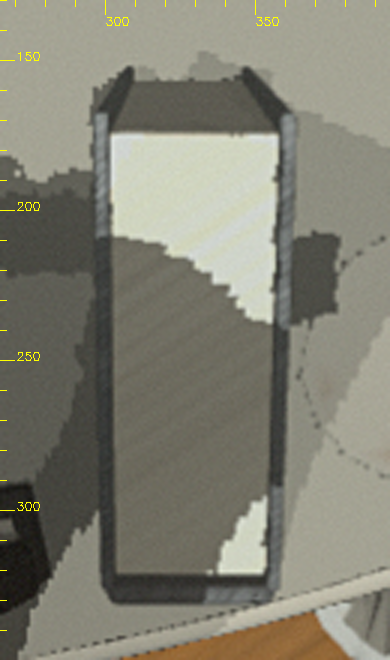

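```bash
cat > top.py <<'E'
from fit import *
import json
K=[(1,1,1),(1,-1,1),(-1,1,1),(-1,-1,1)]
def top(n,k,o,z=0):
    c={"wrist":json.load(open(n+".json"))}
    p,e=fit({"wrist":dict(zip(K,o))},DIMS[k],c,[*ray(c["wrist"],o[0],.1)[:2],0],z); print(k,p[:2].round(4),np.degrees(p[2]).round(2),e.round(1).tolist())
E
python3 -c "
from top import *
top('w9','cloth_book',[(296.3,168.3),(363.3,168.3),(299.3,329.5),(357.5,330)])"
```

```text
cloth_book [ 0.4435 -0.2413] 10.42 [[-0.6, -1.1], [0.6, -0.8], [-0.7, 2.9], [0.7, 2.5]]
```

>>> jog_arm([
  [0.03,0.0028,0.001,0,0,0,0.08],
  [0.06,0.0028,0.001,0,0,0,0.08],
  [0.09,0.0028,0.001,0,0,0,0.08],
  [0.103,0.0028,0.001,0,0,0,0.08],
  [0.103,0.0028,0.001,0,0,0,0],
  [0.103,0.0028,0.001,0,0,0,0],
  [0.103,0.0028,0.001,0,0,0,0],
  [0.103,0.0028,0.001,0,0,0,0],
])

```text
time_s: 9.93
position: [0.4435, -0.2425, 0.0973]
ee_rot: [151.8, 89.8, -17.6]
force: [-0.5, -0.2, -3.9]
width: 0.0376
```

```bash
python3 wsnap.py w10 225 130 425 250 4; python3 rk.py 0 0.064 0.22
```

```text
[ 0.4435 -0.2426  0.0972] 9.9833
cur [ 0.4435 -0.2426  0.0972] tooly [ 0.183 -0.983  0.001] F [0.1 1.3 1.4] w 0.0376 t 9.98 q [28.0, 43.0, -7.0, 117.0, 13.0, 20.0, -69.0]
ROW [-0.1224, -0.13, -0.2139] [0.0956, -0.0026, -0.0011] sign -1 rows 6.7
```

View pics/w10a.png

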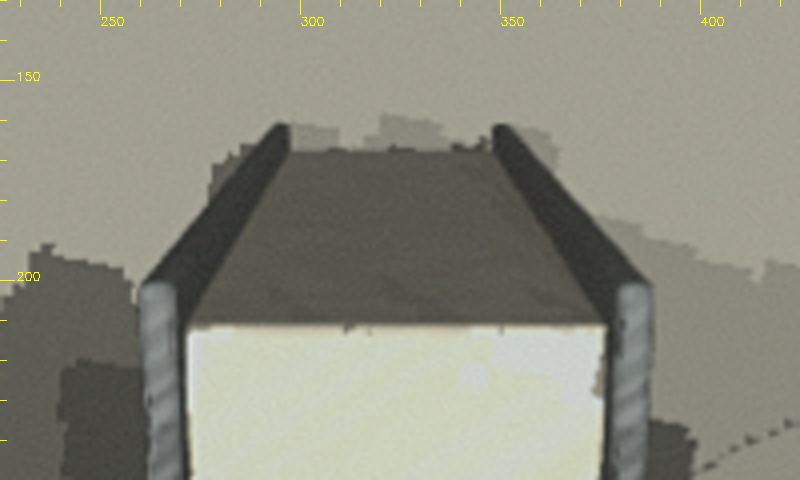

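```bash
python3 - <<'E'
from h import *
import json
c=json.load(open("w10.json")); p=ray(c,(324,200.7),.134); d=p[:2]-np.array([.4435,-.2426]); print(p,d@np.array([.983,.183]), d@np.array([-.183,.983]))
E
python3 rk.py 0 0.064 0.2
```

```text
[ 0.49453002 -0.23266498  0.134     ] 0.051980619695398494 0.0004276311974375184
cur [ 0.4435 -0.2426  0.0972] tooly [ 0.183 -0.983  0.001] F [0.1 1.3 1.4] w 0.0376 t 9.98 q [28.0, 43.0, -7.0, 117.0, 13.0, 20.0, -69.0]
ROW [-0.1024, -0.1301, -0.2138] [0.0956, -0.0026, -0.0011] sign -1 rows 6.5
```

>>> jog_arm([
  [-0.035,0,0,0,0,0,0],
  [-0.07,-0.008,-0.012,0,0,0,0],
  [-0.1,-0.028,-0.045,0.05,0,0,0],
  [-0.103,-0.05,-0.08,0.095,0,0,0],
  [-0.103,-0.072,-0.116,0.095,0,0,0],
  [-0.103,-0.093,-0.152,0.095,0,0,0],
  [-0.103,-0.112,-0.185,0.095,0,0,0],
  [-0.103,-0.13,-0.213,0.095,0,0,0],
])

```text
time_s: 10.65
position: [0.6299, -0.0734, 0.1999]
ee_rot: [-164.6, 89.9, 20.5]
force: [0.7, 0.6, -3.0]
width: 0.0374
```

>>> jog_arm([
  [0,0,0,0,0,0,0],
  [0,0,0,0,0,0,0],
  [0,0,0,0,0,0,0],
  [0,0,0,0,0,0,0],
  [0,0,0,0,0,0,0],
])

```text
time_s: 11.07
position: [0.6269, -0.0779, 0.1991]
ee_rot: [46.6, 89.9, -128.5]
force: [-0.2, 0.4, -3.1]
width: 0.0372
```

```bash
python3 wsnap.py w11; python3 rk.py 0 0.064 0.106
```

```text
[ 0.6272 -0.0776  0.1992] 11.1167
cur [ 0.6272 -0.0776  0.1992] tooly [ 0.086 -0.996  0.001] F [-0.2  0.2 -2.3] w 0.0377 t 11.12 q [6.0, 42.0, -6.0, 90.0, 6.0, 48.0, -87.0]
ROW [0.0932, -0.0019, -0.0027] [-0.0022, 0.0006, -0.0008] sign -1 rows 2.2
```

View pics/w11.png

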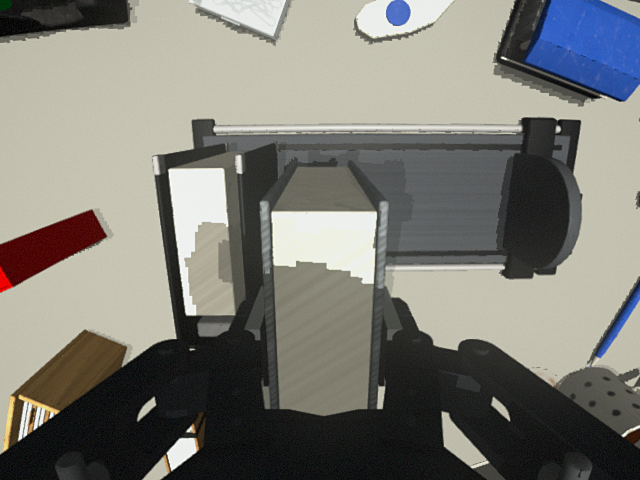

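>>> jog_arm([
  [0.02,0.003,-0.0025,0,0,0,0],
  [0.04,0.0041,-0.0025,0,0,0,0],
  [0.055,0.0041,-0.0025,0,0,0,0],
  [0.068,0.0041,-0.0025,0,0,0,0],
  [0.08,0.0041,-0.0025,0,0,0,0],
  [0.087,0.0041,-0.0025,0,0,0,0],
  [0.091,0.0041,-0.0025,0,0,0,0],
  [0.0925,0.0041,-0.0025,0,0,0,0],
])

```text
time_s: 11.78
position: [0.6306, -0.0806, 0.1086]
ee_rot: [73.8, 90.0, -101.2]
force: [-7.4, -1.1, 19.5]
width: 0.0376
```

>>> jog_arm([
  [0,0,0,0,0,0,0],
  [0,0,0,0,0,0,0],
  [0,0,0,0,0,0,0],
])

```text
time_s: 12.03
position: [0.6307, -0.0806, 0.1089]
ee_rot: [117.8, 89.9, -57.1]
force: [-5.3, -1.2, 9.8]
width: 0.0374
```

```bash
python3 rk.py 0 0.058 0.105; python3 -c "
from h import *
cam('scene','sc3');crop('sc3','sc3a',260,130,420,280,4);cam('side','s5');crop('s5','s5a',220,110,400,260,4)"
```

```text
cur [ 0.6307 -0.0806  0.1089] tooly [ 0.088 -0.996  0.001] F [-5.3 -1.2  9.8] w 0.0374 t 12.03 q [6.0, 49.0, -6.0, 94.0, 7.0, 38.0, -88.0]
ROW [0.0039, 0.0009, 0.0006] [-0.0003, -0.0005, -0.0009] sign -1 rows 0.1
```

View pics/sc3a.png

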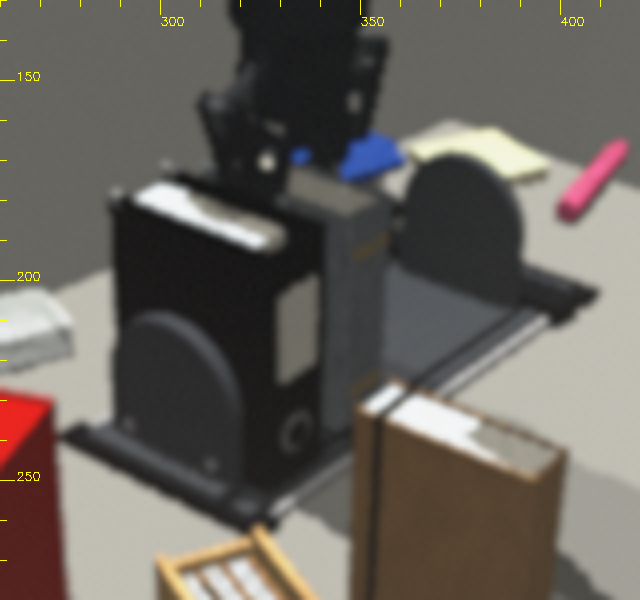

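View pics/s5a.png

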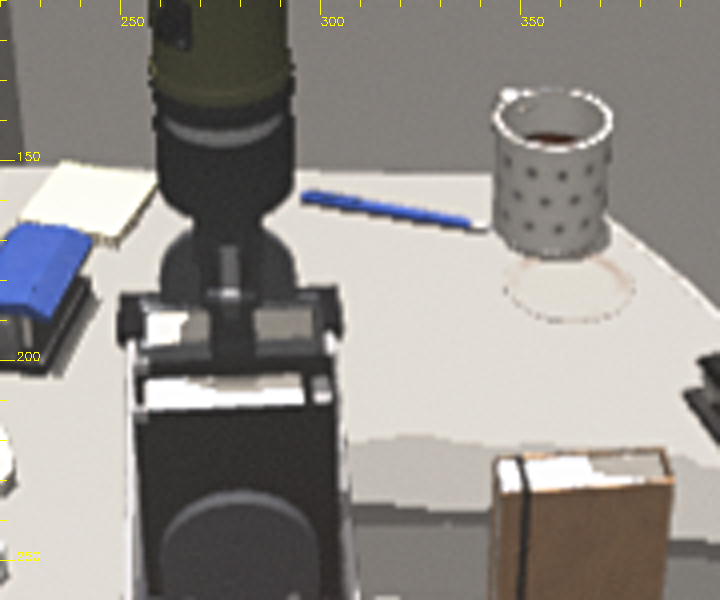

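>>> jog_arm([
  [-0.012,0,0,0,0,0,0],
  [-0.02,0.01,0,0,0,0,0],
  [-0.015,0.022,0.001,0,0,0,0],
  [-0.006,0.024,0.001,0,0,0,0],
  [0,0.024,0.001,0,0,0,0],
  [0.003,0.024,0.001,0,0,0,0],
  [0.003,0.024,0.001,0,0,0,0],
  [0.003,0.024,0.001,0,0,0,0],
])

```text
time_s: 12.8
position: [0.6313, -0.1065, 0.1049]
ee_rot: [69.0, 89.8, -106.1]
force: [-5.4, -3.2, 16.8]
width: 0.0375
```

```bash
python3 rk.py 0 0.034 0.105; python3 -c "
from h import *
cam('scene','sc4');crop('sc4','sc4a',260,130,420,280,4)"
```

```text
cur [ 0.6313 -0.1065  0.1049] tooly [ 0.085 -0.996  0.003] F [-5.4 -3.2 16.8] w 0.0375 t 12.8 q [9.0, 50.0, -6.0, 93.0, 8.0, 38.0, -86.0]
ROW [-0.0001, -0.001, -0.0011] [-0.0027, 0.0012, -0.003] sign -1 rows 0.0
```

View pics/sc4a.png

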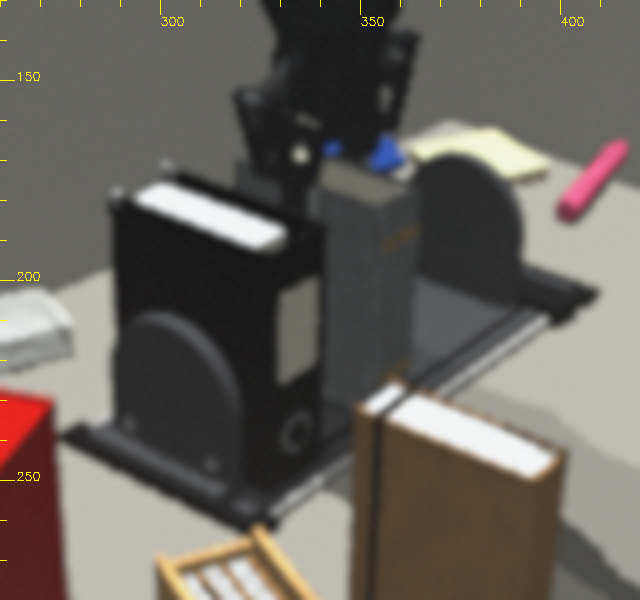

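>>> jog_arm([
  [0,0,0,0,0,0,0.055],
  [0,0,0,0,0,0,0.055],
  [-0.006,0,0,0,0,0,0.055],
  [-0.013,-0.001,-0.001,0,0,0,0.055],
  [-0.013,-0.001,-0.001,0,0,0,0.055],
  [-0.013,-0.001,-0.001,0,0,0,0],
  [-0.013,-0.001,-0.001,0,0,0,0],
  [-0.013,-0.001,-0.001,0,0,0,0],
])

```text
time_s: 13.52
position: [0.6336, -0.1032, 0.117]
ee_rot: [153.6, 89.9, -21.4]
force: [0.7, -1.1, 4.7]
width: 0.0369
```

```bash
python3 rk.py 0 0.034 0.116;python3 wsnap.py w12; python3 rk.py 0 0.062 0.116
```

```text
cur [ 0.6336 -0.1032  0.117 ] tooly [ 0.088 -0.996  0.001] F [ 0.7 -1.1  4.7] w 0.0369 t 13.52 q [8.0, 49.0, -6.0, 92.0, 7.0, 39.0, -86.0]
ROW [0.001, 0.0021, 0.0015] [-0.0002, -0.0016, -0.0008] sign -1 rows 0.1
[ 0.6336 -0.1032  0.117 ] 13.5667
cur [ 0.6336 -0.1032  0.117 ] tooly [ 0.088 -0.996  0.001] F [ 0.4 -2.   4.1] w 0.0372 t 13.57 q [8.0, 49.0, -6.0, 92.0, 7.0, 39.0, -86.0]
ROW [0.001, -0.0258, 0.0015] [-0.0001, -0.0015, -0.0008] sign -1 rows 0.6
```

View pics/w12.png

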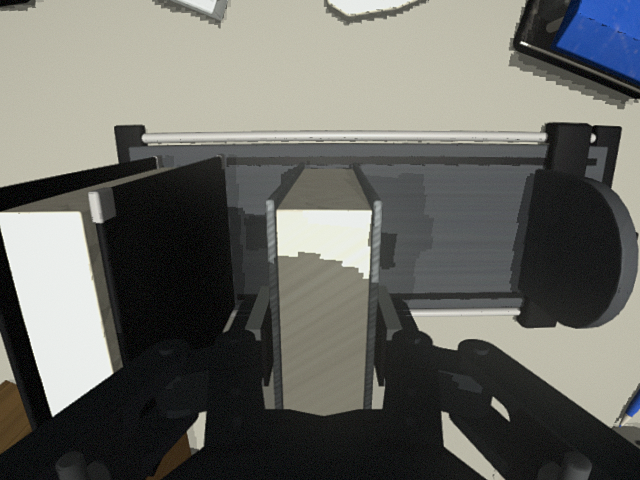

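Run:
```python
from h import *
import json
c=json.load(open("w12.json"))
for uv in((267,203),(383,203)):
    p=ray(c,uv,.142); d=p[:2]-np.array([.6336,-.1032]); print(p.round(4),d@np.array([.996,.088]), d@np.array([-.088,.996]))
```

```text
[ 0.6807 -0.08    0.142 ] 0.04895461018497217 0.018948331337588338
[ 0.684  -0.1176  0.142 ] 0.04893122316700708 -0.0187867794999756
```

>>> jog_arm([
  [-0.004,0,0.001,0,0,0,0],
  [-0.006,-0.004,0.0015,0,0,0,0],
  [-0.006,-0.01,0.0015,0,0,0,0],
  [-0.006,-0.017,0.0015,0,0,0,0],
  [-0.006,-0.023,0.0015,0,0,0,0],
  [-0.004,-0.026,0.0015,0,0,0,0],
  [-0.001,-0.026,0.0015,0,0,0,0],
  [0.001,-0.026,0.0015,0,0,0,0],
])

```text
time_s: 14.23
position: [0.6295, -0.0761, 0.1166]
ee_rot: [-149.4, 90.0, 35.7]
force: [-6.2, 1.9, 24.1]
width: 0.0374
```

```bash
python3 rk.py 0 0.062 0.116;python3 wsnap.py w13; python3 rk.py 0 0.062 0.116
```

```text
cur [ 0.6295 -0.0761  0.1166] tooly [ 0.089 -0.996 -0.   ] F [-6.2  1.9 24.1] w 0.0374 t 14.23 q [6.0, 48.0, -6.0, 94.0, 7.0, 38.0, -88.0]
ROW [0.0006, 0.0014, -0.0002] [0.0006, -0.0007, 0.0004] sign -1 rows 0.0
[ 0.6294 -0.0759  0.1167] 14.2833
cur [ 0.6294 -0.0759  0.1167] tooly [ 0.088 -0.996 -0.001] F [-2.9  2.   6.8] w 0.0374 t 14.28 q [6.0, 48.0, -6.0, 94.0, 7.0, 38.0, -88.0]
ROW [0.0007, 0.0016, -0.0003] [0.0004, -0.0006, 0.001] sign -1 rows 0.0
```

View pics/w13.png

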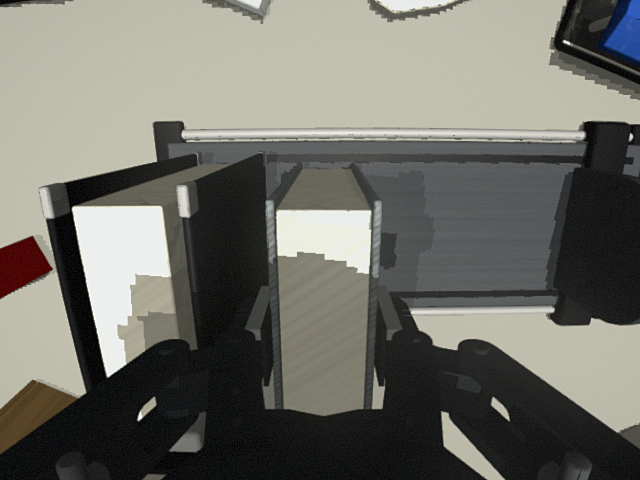

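```bash
python3 - <<'E'
from h import *
import json
from rk import C,a
c=json.load(open("w13.json"))
def inv(p): d=p[:2]-C; return (d@np.array([np.cos(a),np.sin(a)]),d@np.array([-np.sin(a),np.cos(a)]))
for n,uv,z in(("binder fl",(40,186),.154),("binder fr",(191,186),.154),("cloth fl",(266,203),.142),("cloth fr",(383,203),.142),("deckfar",(300,142.5),.008),("deckfar",(500,142.5),.008),("decknear",(450,307),.008)):
    print(n,np.round(inv(ray(c,uv,z)),4))
E
python3 -c "
from h import *
crop('w13','w13a',30,110,200,230,4)"
```

```text
binder fl [0.0568 0.1489]
binder fr [0.0563 0.1024]
cloth fl [0.0488 0.0826]
cloth fr [0.0488 0.0447]
deckfar [0.0624 0.0796]
deckfar [ 0.0634 -0.0546]
decknear [-0.0585 -0.0322]
```

View pics/w13a.png

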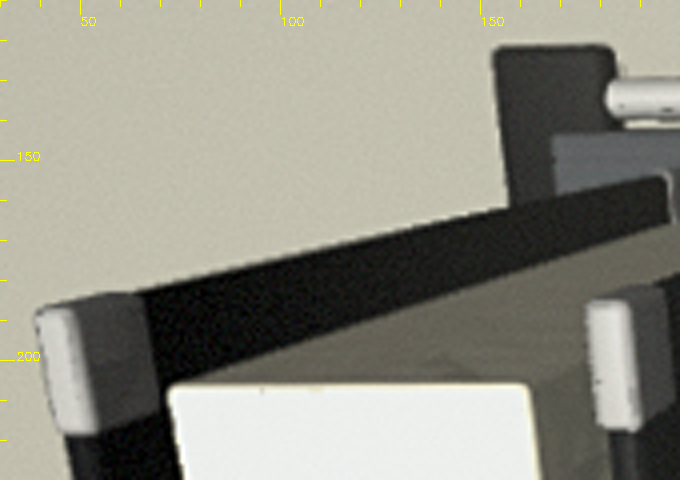

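>>> jog_arm([
  [-0.005,0,0,0,0,0,0],
  [-0.007,0.0005,-0.002,0,0,0,0],
  [-0.007,0.0005,-0.004,0,0,0,0],
  [-0.006,0.0005,-0.004,0,0,0,0],
  [-0.004,0.0005,-0.004,0,0,0,0],
  [-0.002,0.0005,-0.004,0,0,0,0],
  [-0.001,0.0005,-0.004,0,0,0,0],
  [-0.001,0.0005,-0.004,0,0,0,0],
])

```text
time_s: 14.95
position: [0.633, -0.0774, 0.1168]
ee_rot: [34.3, 90.0, -140.7]
force: [-1.9, 0.3, 2.7]
width: 0.0367
```

```bash
python3 wsnap.py w14; python3 rk.py 0 0.062 0.116
```

```text
[ 0.6329 -0.0773  0.1168] 15.0
cur [ 0.6329 -0.0773  0.1168] tooly [ 0.088 -0.996  0.   ] F [-1.  -0.5  3.3] w 0.037 t 15.0 q [6.0, 48.0, -6.0, 93.0, 7.0, 39.0, -88.0]
ROW [0.0008, -0.0001, 0.0031] [-0.0, 0.0004, -0.0003] sign -1 rows 0.1
```

View pics/w14.png

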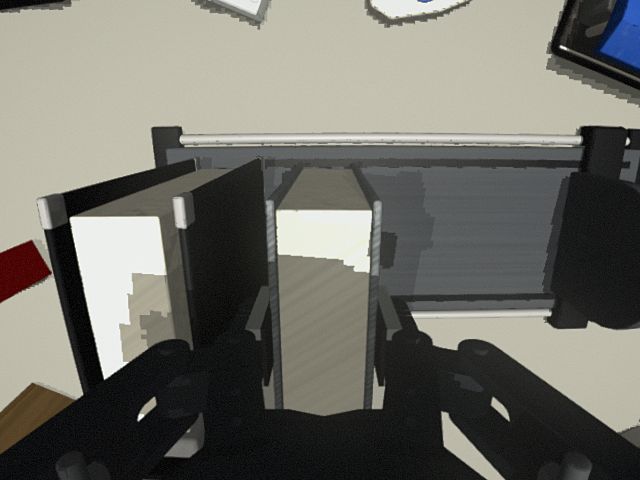

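>>> jog_arm([
  [0,0,0,0,0,0,0.048],
  [0,0,0,0,0,0,0.048],
  [-0.005,0,0,0,0,0,0.048],
  [-0.03,0,0,0,0,0,0.048],
  [-0.065,0,0,0,0,0,0.048],
  [-0.1,0,0,0,0,0,0.048],
  [-0.1,0,0,0,0,0,0.07],
])

```text
time_s: 15.58
position: [0.6381, -0.0774, 0.2241]
ee_rot: [171.9, 89.2, -3.1]
force: [1.0, 0.7, -0.4]
width: 0.0586
```

```bash
python3 wsnap.py w15; python3 plan.py 0.432 0.0177 0.2 6.5
```

```text
[ 0.6364 -0.0773  0.2212] 15.6333
cur [ 0.6364 -0.0773  0.2212] tooly [ 0.088 -0.996  0.001] F [ 0.7 -0.1 -1. ] w 0.066 t 15.63 q [6.0, 41.0, -7.0, 88.0, 6.0, 51.0, -87.0]
ROW [0.0191, -0.1126, 0.1955] [-0.0255, -0.0097, -0.0015] sign -1 rows 5.4
```

View pics/w15.png

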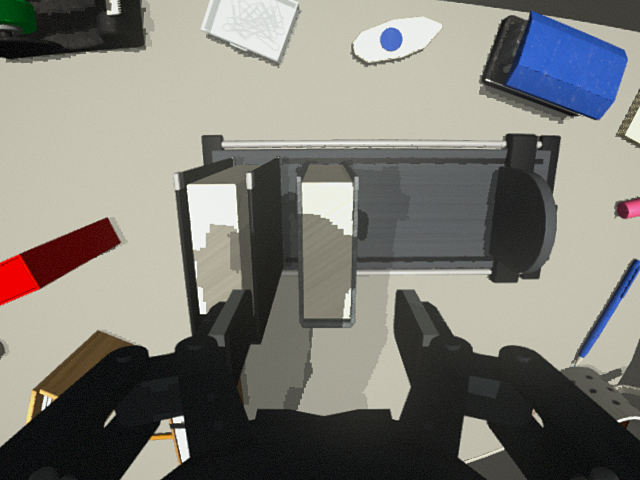

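>>> jog_arm([
  [0,-0.018,0.03,0,0,0,0.075],
  [0.005,-0.036,0.062,0,0,0,0.075],
  [0.01,-0.055,0.095,-0.025,0,0,0.075],
  [0.015,-0.072,0.126,-0.025,0,0,0.075],
  [0.018,-0.088,0.153,-0.025,0,0,0.075],
  [0.018,-0.1,0.175,-0.025,0,0,0.075],
  [0.018,-0.109,0.19,-0.025,0,0,0.075],
  [0.018,-0.112,0.196,-0.025,0,0,0.075],
])

```text
time_s: 16.3
position: [0.4247, 0.0182, 0.1982]
ee_rot: [-5.3, 89.8, -178.7]
force: [0.3, -0.1, 0.6]
width: 0.0747
```

>>> jog_arm([
  [0,0,0,0,0,0,0.075],
  [0,0,0,0,0,0,0.075],
  [0,0,0,0,0,0,0.075],
  [0,0,0,0,0,0,0.075],
])

```text
time_s: 16.63
position: [0.4295, 0.0166, 0.1984]
ee_rot: [170.4, 89.9, -3.2]
force: [-0.2, -1.0, 0.4]
width: 0.0751
```

```bash
python3 wsnap.py w16 265 130 395 350 3; python3 plan.py 0.432 0.0177 0.2 6.5
```

```text
[0.4292 0.0167 0.1984] 16.6833
cur [0.4292 0.0167 0.1984] tooly [ 0.112 -0.994  0.   ] F [-1.1 -0.4  0.3] w 0.0751 t 16.68 q [-4.0, 29.0, -6.0, 124.0, 6.0, 27.0, -99.0]
ROW [-0.0016, -0.0007, -0.0029] [-0.0015, -0.001, -0.0002] sign -1 rows 0.1
```

View pics/w16a.png

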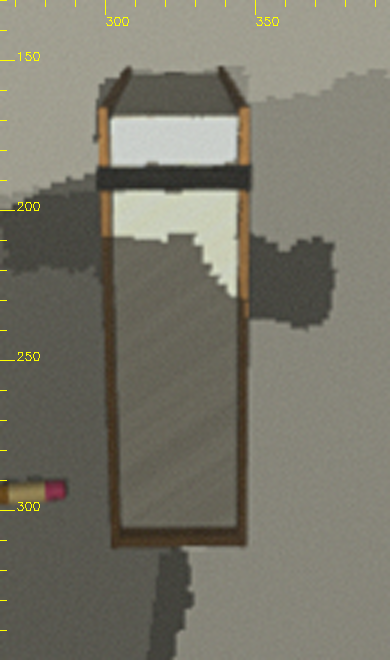

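View pics/w16.png

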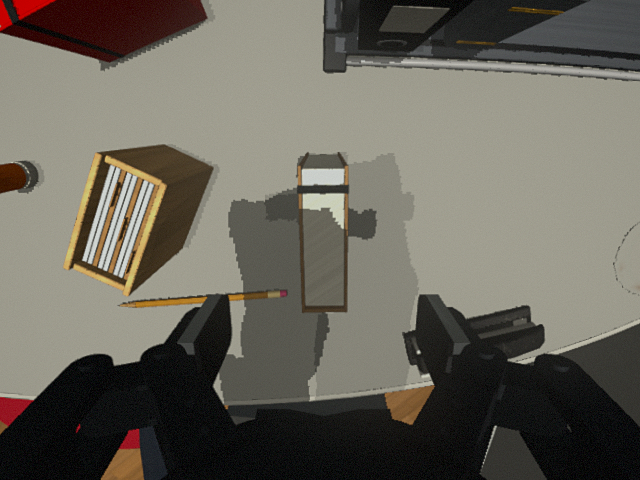

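```bash
python3 -c "
from top import *
top('w16','notebook',[(297.3,165.7),(348.3,165.7),(302.3,311.7),(347,311.7)])
top('w16','card_box',[(98,152),(167,182),(66,267),(127,294)])"
```

```text
notebook [0.4325 0.0173] 7.05 [[-0.0, -0.2], [0.1, -0.9], [-0.4, 1.0], [0.3, 0.5]]
card_box [0.4239 0.1579] -18.86 [[-2.5, -2.5], [1.5, 0.5], [-2.4, -0.1], [3.2, 1.7]]
```

>>> jog_arm([
  [0.03,0,-0.0033,-0.01,0,0,0.06],
  [0.06,0,-0.0033,-0.01,0,0,0.06],
  [0.09,0,-0.0033,-0.01,0,0,0.06],
  [0.102,0,-0.0033,-0.01,0,0,0.06],
  [0.102,0,-0.0033,-0.01,0,0,0.06],
  [0.102,0,-0.0033,-0.01,0,0,0],
  [0.102,0,-0.0033,-0.01,0,0,0],
  [0.102,0,-0.0033,-0.01,0,0,0],
])

```text
time_s: 17.35
position: [0.4323, 0.0174, 0.0976]
ee_rot: [175.6, 89.9, 2.6]
force: [0.3, -0.8, -2.3]
width: 0.029
```

>>> jog_arm([
  [0,0,0,0,0,0,0],
  [0,0,0,0,0,0,0],
])

```text
time_s: 17.52
position: [0.4323, 0.0174, 0.0975]
ee_rot: [175.9, 89.8, 2.9]
force: [1.0, -0.5, 6.9]
width: 0.0291
```

```bash
python3 wsnap.py w17 225 130 425 250 4; python3 rk.py 0 0.005 0.21
```

```text
[0.4323 0.0174 0.0975] 17.5667
cur [0.4323 0.0174 0.0975] tooly [ 0.122 -0.992  0.   ] F [ 0.5 -1.5  8. ] w 0.029 t 17.57 q [-7.0, 41.0, -2.0, 129.0, 9.0, 10.0, -101.0]
ROW [-0.1119, 0.1754, -0.1827] [0.0346, -0.0028, -0.0002] sign -1 rows 6.6
```

View pics/w17a.png

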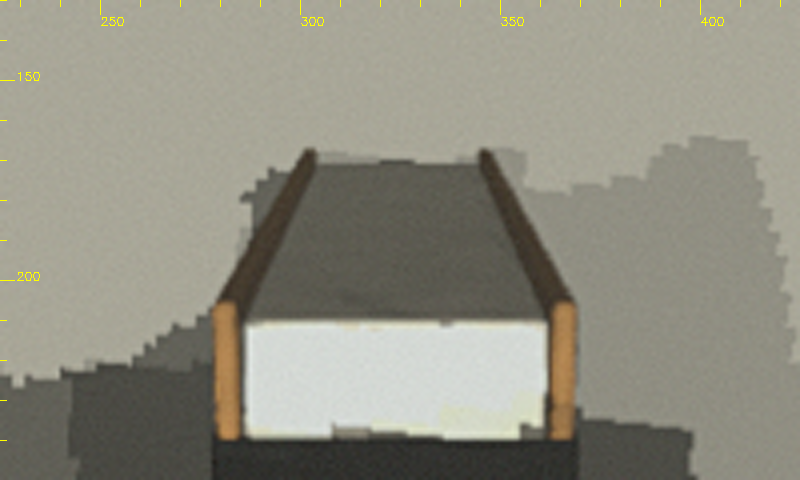

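```bash
python3 - <<'E'
from h import *
import json
c=json.load(open("w17.json")); p=ray(c,(323,205.5),.122); d=p[:2]-np.array([.4323,.0174]); print(p,d@np.array([.992,.122]), d@np.array([-.122,.992]))
E
python3 rk.py -0.16 0.007 0.2;python3 rk.py 0 0.007 0.2
```

```text
[0.47982071 0.02395499 0.122     ] 0.04794025206733989 0.0007050249313415393
cur [0.4323 0.0174 0.0975] tooly [ 0.122 -0.992  0.   ] F [ 0.5 -1.5  8. ] w 0.029 t 17.57 q [-7.0, 41.0, -2.0, 129.0, 9.0, 10.0, -101.0]
ROW [-0.1024, 0.1679, -0.0229] [0.0346, -0.0028, -0.0002] sign -1 rows 4.7
cur [0.4323 0.0174 0.0975] tooly [ 0.122 -0.992  0.   ] F [ 0.5 -1.5  8. ] w 0.029 t 17.57 q [-7.0, 41.0, -2.0, 129.0, 9.0, 10.0, -101.0]
ROW [-0.1019, 0.1734, -0.1828] [0.0346, -0.0028, -0.0002] sign -1 rows 6.5
```

Centred in the grip (47.9 mm vs 48).

>>> jog_arm([
  [-0.035,0,0,0,0,0,0],
  [-0.07,0.015,-0.002,0,0,0,0],
  [-0.095,0.045,-0.008,0.034,0,0,0],
  [-0.102,0.085,-0.014,0.034,0,0,0],
  [-0.102,0.125,-0.02,0.034,0,0,0],
  [-0.102,0.155,-0.035,0.034,0,0,0],
  [-0.102,0.17,-0.068,0.034,0,0,0],
  [-0.102,0.173,-0.105,0.034,0,0,0],
])

```text
time_s: 18.23
position: [0.5552, -0.148, 0.1988]
ee_rot: [52.5, 89.7, -122.9]
force: [0.7, 1.1, -1.8]
width: 0.0292
```

```bash
python3 rk.py 0 0.007 0.2
```

```text
cur [ 0.5552 -0.148   0.1988] tooly [ 0.08  -0.997  0.004] F [ 0.7  1.1 -1.8] w 0.0292 t 18.23 q [15.0, 38.0, -9.0, 101.0, 8.0, 42.0, -83.0]
ROW [-0.0015, -0.0092, -0.0805] [-0.0081, 0.0029, -0.0037] sign -1 rows 1.9
```

>>> jog_arm([
  [0,-0.001,-0.03,0,0,0,0],
  [0,-0.002,-0.055,0,0,0,0],
  [0,-0.0027,-0.07,0,0,0,0],
  [0,-0.0027,-0.078,0,0,0,0],
  [0,-0.0027,-0.078,0,0,0,0],
  [0,-0.0027,-0.078,0,0,0,0],
  [0,-0.0027,-0.078,0,0,0,0],
  [0,-0.0027,-0.078,0,0,0,0],
])

```text
time_s: 18.9
position: [0.633, -0.1321, 0.1985]
ee_rot: [10.2, 89.9, -164.7]
force: [0.2, -0.9, -2.5]
width: 0.0292
```

```bash
python3 wsnap.py w18; python3 rk.py 0 0.007 0.107
```

```text
[ 0.6332 -0.132   0.1986] 18.95
cur [ 0.6332 -0.132   0.1986] tooly [ 0.089 -0.996  0.   ] F [ 0.3 -0.3 -2.6] w 0.0289 t 18.95 q [12.0, 43.0, -8.0, 88.0, 8.0, 50.0, -84.0]
ROW [0.0916, 0.0004, -0.0015] [0.0005, 0.001, -0.0003] sign -1 rows 2.2
```

View pics/w18.png

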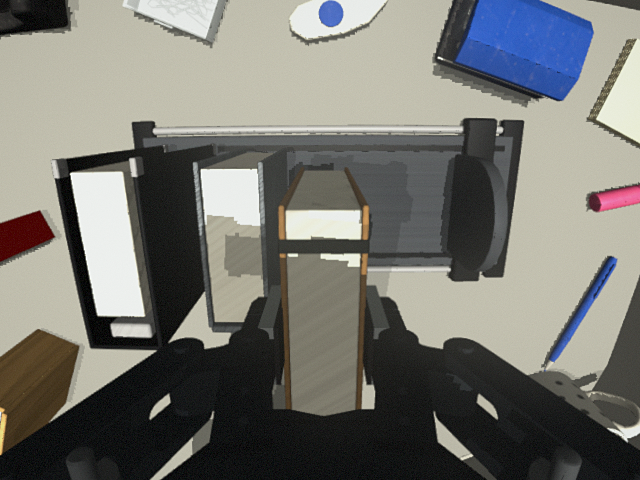

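```bash
cat >> top.py <<'E'
from rk import C,a
def topr(n,k,o,z=.008):
    c={"wrist":json.load(open(n+".json"))}
    p,e=fit({"wrist":dict(zip(K,o))},DIMS[k],c,[*ray(c["wrist"],o[0],.1)[:2],0],z)
    d=p[:2]-C; print(k,"rack",np.round([d@np.array([np.cos(a),np.sin(a)]),d@np.array([-np.sin(a),np.cos(a)])],4),"yaw rel",(np.degrees(p[2])-5.05).round(2),e.round(1).tolist())
E
python3 -c "
from top import *
topr('w18','cloth_book',[(195,163),(264,163),(212,330),(271,327)])
topr('w18','ring_binder',[(53,161),(144,160),(91,347),(161,345)])"
```

```text
cloth_book rack [0.001  0.0584] yaw rel -0.14 [[-0.8, -0.8], [0.8, -1.2], [-1.3, 3.5], [1.2, 7.4]]
ring_binder rack [0.0002 0.1253] yaw rel -1.16 [[1.9, -1.6], [-4.5, -0.4], [-1.6, 0.9], [2.4, 6.5]]
```

>>> jog_arm([
  [0.025,0.004,-0.0015,0,0,0,0],
  [0.045,0.004,-0.0015,0,0,0,0],
  [0.062,0.004,-0.0015,0,0,0,0],
  [0.075,0.004,-0.0015,0,0,0,0],
  [0.084,0.004,-0.0015,0,0,0,0],
  [0.09,0.004,-0.0015,0,0,0,0],
  [0.0925,0.004,-0.0015,0,0,0,0],
  [0.0925,0.004,-0.0015,0,0,0,0],
])

```text
time_s: 19.62
position: [0.6363, -0.1355, 0.1064]
ee_rot: [153.8, 90.0, -21.1]
force: [0.1, 0.6, -2.4]
width: 0.0293
```

```bash
python3 wsnap.py w19; python3 rk.py 0 0.003 0.1055; python3 -c "
from h import *
cam('scene','sc5');crop('sc5','sc5a',270,130,430,280,4)"
```

```text
[ 0.6368 -0.1355  0.1067] 19.6667
cur [ 0.6368 -0.1355  0.1067] tooly [ 0.089 -0.996  0.   ] F [ 0.1  0.2 -1.6] w 0.0292 t 19.67 q [12.0, 50.0, -8.0, 91.0, 9.0, 40.0, -85.0]
ROW [0.0012, 0.0006, 0.0018] [0.001, -0.0015, -0.0004] sign -1 rows 0.1
```

View pics/sc5a.png

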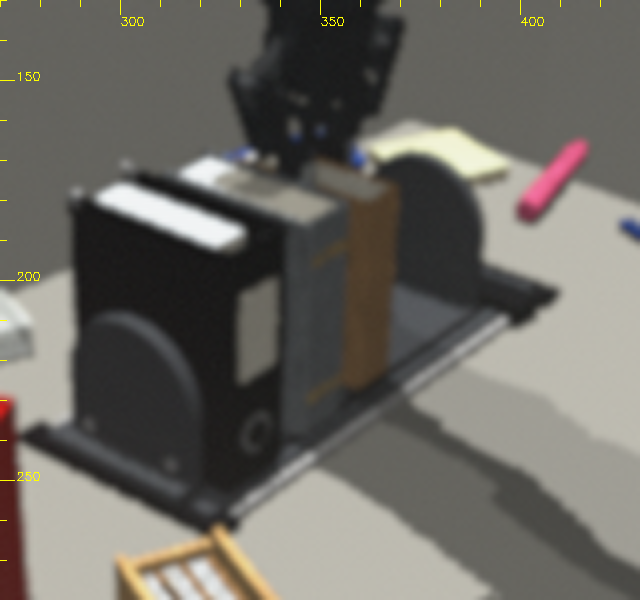

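>>> jog_arm([
  [0.0015,0,0.0012,0,0,0,0],
  [0.0015,0,0.0012,0,0,0,0],
  [0.0015,0,0.0012,0,0,0,0.042],
  [0.0015,0,0.0012,0,0,0,0.042],
  [-0.005,0,0.0012,0,0,0,0.042],
  [-0.03,0,0.0012,0,0,0,0.042],
  [-0.07,0,0,0,0,0,0.042],
  [-0.11,0,0,0,0,0,0.042],
])

```text
time_s: 20.38
position: [0.6351, -0.1353, 0.2166]
ee_rot: [-14.7, 89.8, 170.4]
force: [0.2, 0.4, 0.5]
width: 0.0422
```

```bash
python3 wsnap.py w20; python3 plan.py 0.424 0.158 0.25 -19
```

```text
[ 0.6408 -0.1361  0.2265] 20.4333
cur [ 0.6408 -0.1361  0.2265] tooly [ 0.089 -0.996  0.003] F [ 1.6 -0.6  6.4] w 0.042 t 20.43 q [13.0, 42.0, -9.0, 85.0, 7.0, 53.0, -83.0]
ROW [-0.0271, -0.3121, 0.1895] [0.4202, -0.0142, -0.0003] sign -1 rows 8.8
```

View pics/w20.png

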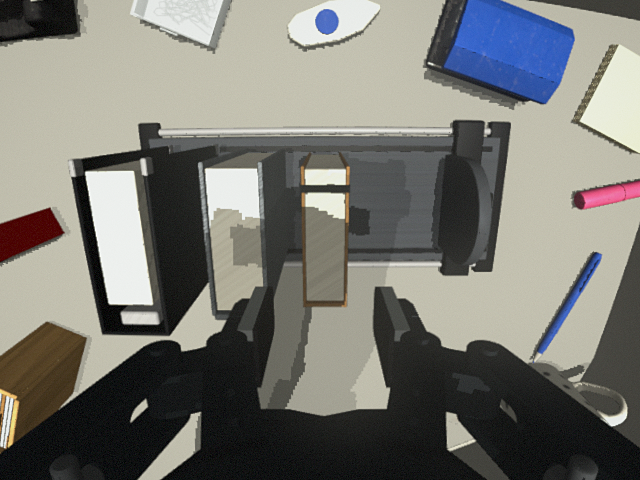

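>>> jog_arm([
  [-0.035,-0.02,0.01,-0.12,0,0,0.08],
  [-0.035,-0.05,0.03,-0.24,0,0,0.08],
  [-0.035,-0.085,0.05,-0.36,0,0,0.08],
  [-0.035,-0.12,0.072,-0.48,0,0,0.08],
  [-0.035,-0.155,0.094,-0.6,0,0,0.08],
  [-0.035,-0.19,0.115,-0.72,0,0,0.08],
  [-0.035,-0.22,0.135,-0.84,0,0,0.08],
  [-0.035,-0.25,0.152,-0.96,0,0,0.08],
])

```text
time_s: 21.1
position: [0.4606, 0.1012, 0.2515]
ee_rot: [77.1, 90.0, -42.4]
force: [0.7, 0.1, 0.2]
width: 0.0798
```

```bash
sed -i 's/for sg in(1,-1)/for sg in SG/; s/^def plan/SG=(1,-1)\ndef plan/' plan.py
cat > planp.py <<'E'
import sys,plan
plan.SG=(1,)
if sys.argv[1]=="r":
    from rk import rk
    v=list(map(float,sys.argv[2:])); plan.plan([*rk(v[0],v[1]),v[2]],5.05)
else:
    v=list(map(float,sys.argv[1:])); plan.plan(v[:3],v[3])
E
python3 planp.py 0.424 0.158 0.25 -19
```

```text
cur [0.4606 0.1012 0.2515] tooly [ 0.87  -0.492  0.001] F [0.7 0.1 0.2] w 0.0798 t 21.1 q [-1.0, 28.0, -25.0, 113.0, 17.0, 42.0, -66.0]
ROW [0.0015, -0.0598, -0.0314] [-1.7541, 0.0007, -0.0003] sign 1 rows 14.0
```

>>> jog_arm([
  [0,-0.01,-0.005,-0.12,0,0,0.08],
  [0,-0.02,-0.01,-0.24,0,0,0.08],
  [0,-0.03,-0.015,-0.36,0,0,0.08],
  [0,-0.04,-0.02,-0.48,0,0,0.08],
  [0,-0.05,-0.026,-0.6,0,0,0.08],
  [0,-0.06,-0.031,-0.72,0,0,0.08],
  [0,-0.06,-0.031,-0.84,0,0,0.08],
  [0,-0.06,-0.031,-0.96,0,0,0.08],
])

```text
time_s: 21.77
position: [0.4256, 0.1574, 0.2515]
ee_rot: [61.8, 89.9, -2.6]
force: [-0.5, -0.7, 0.0]
width: 0.0804
```

```bash
python3 planp.py 0.424 0.158 0.2 -19
```

```text
cur [0.4256 0.1574 0.2515] tooly [0.902 0.431 0.001] F [-0.5 -0.7  0. ] w 0.0804 t 21.77 q [1.0, 29.0, -41.0, 116.0, 27.0, 45.0, -31.0]
ROW [0.0515, -0.0013, -0.0013] [-0.7932, 0.0009, -0.0007] sign 1 rows 6.3
```

>>> jog_arm([
  [0.01,0,0,-0.12,0,0,0.08],
  [0.02,0,0,-0.24,0,0,0.08],
  [0.03,0,0,-0.36,0,0,0.08],
  [0.04,-0.001,-0.001,-0.48,0,0,0.08],
  [0.05,-0.001,-0.001,-0.6,0,0,0.08],
  [0.05,-0.001,-0.001,-0.72,0,0,0.08],
  [0.05,-0.001,-0.001,-0.793,0,0,0.08],
  [0.05,-0.001,-0.001,-0.793,0,0,0.08],
])

```text
time_s: 22.43
position: [0.4247, 0.157, 0.2009]
ee_rot: [-127.8, 90.0, -147.2]
force: [0.2, -0.3, -0.1]
width: 0.0801
```

>>> jog_arm([
  [0,0,0,0,0,0,0.08],
  [0,0,0,0,0,0,0.08],
  [0,0,0,0,0,0,0.08],
])

```text
time_s: 22.68
position: [0.4247, 0.1572, 0.2012]
ee_rot: [0.9, 90.0, -18.6]
force: [-0.4, 0.4, -0.8]
width: 0.08
```

```bash
python3 planp.py 0.424 0.158 0.2 -19; python3 wsnap.py w21; python3 -c "
from h import *
cam('side','s6')"
```

```text
cur [0.4247 0.1572 0.2012] tooly [0.334 0.942 0.   ] F [-0.4  0.4 -0.8] w 0.08 t 22.68 q [5.0, 37.0, -50.0, 119.0, 42.0, 43.0, -1.0]
ROW [0.0012, 0.0005, -0.0009] [-0.0093, 0.0008, -0.0] sign 1 rows 0.1
[0.4247 0.1573 0.2012] 22.7333
```

View pics/w21.png

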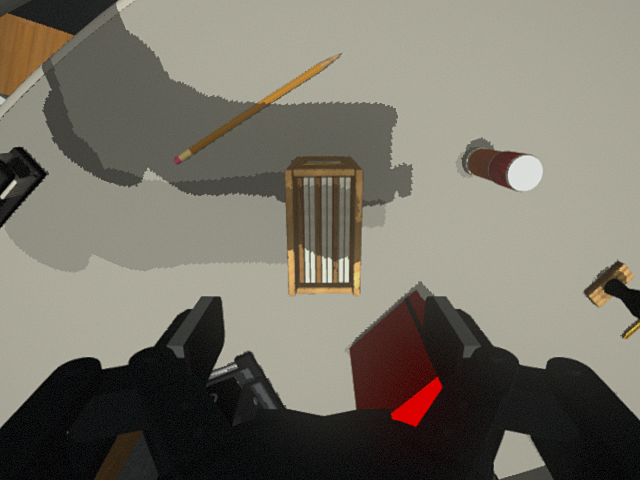

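View pics/s6.png

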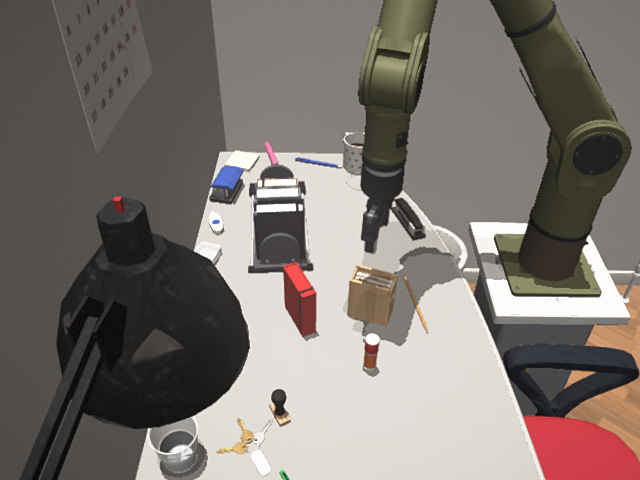

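Run:
```python
from top import *
top('w21','card_box',[(361.5,294.5),(289.5,295),(362.5,169.5),(287,169.5)])
c=cam('side'); crop('s6','s6a',270,250,410,390,4); crop('w21','w21a',275,145,445,430,2)
```

```text
card_box [0.423 0.16 ] -19.26 [[-0.4, 1.0], [0.3, 0.9], [2.1, -0.9], [-1.6, -0.5]]
```

View pics/s6a.png

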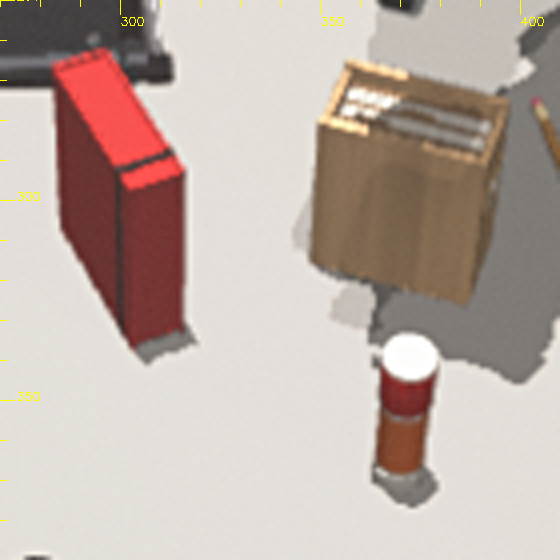

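View pics/w21a.png

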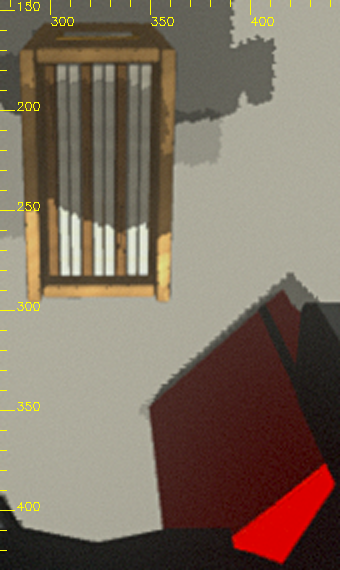

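```bash
python3 - <<'E'
from h import *
c=cam('side')
o=270,250
for uv in((53,65),(108,48),(185,170),(122,187)): print(ray(c,(o[0]+uv[0]/4,o[1]+uv[1]/4),.122).round(3))
for uv in((60,228),(133,345),(183,337)): print("base",ray(c,(o[0]+uv[0]/4,o[1]+uv[1]/4),0).round(3))
E
python3 planp.py 0.4235 0.159 0.083 -19.2
```

```text
[0.606 0.145 0.122]
[0.579 0.131 0.122]
[0.538 0.217 0.122]
[0.568 0.229 0.122]
base [0.606 0.144 0.   ]
base [0.564 0.225 0.   ]
base [0.538 0.219 0.   ]
cur [0.4246 0.1573 0.2011] tooly [ 0.333  0.943 -0.   ] F [ 0.5 -0.3 -0.2] w 0.0798 t 22.88 q [5.0, 37.0, -50.0, 119.0, 42.0, 43.0, -1.0]
ROW [0.1181, 0.0012, -0.0017] [-0.0047, 0.0005, 0.0] sign 1 rows 2.8
```

>>> jog_arm([
  [0.03,0.001,-0.0015,-0.005,0,0,0.08],
  [0.065,0.001,-0.0015,-0.005,0,0,0.08],
  [0.095,0.001,-0.0015,-0.005,0,0,0.08],
  [0.112,0.001,-0.0015,-0.005,0,0,0.08],
  [0.118,0.001,-0.0015,-0.005,0,0,0.08],
  [0.118,0.001,-0.0015,-0.005,0,0,0],
  [0.118,0.001,-0.0015,-0.005,0,0,0],
  [0.118,0.001,-0.0015,-0.005,0,0,0],
])

```text
time_s: 23.55
position: [0.424, 0.159, 0.0842]
ee_rot: [34.5, 89.9, 15.3]
force: [-1.2, 1.3, -1.1]
width: 0.0489
```

>>> jog_arm([
  [0,0,0,0,0,0,0],
  [0,0,0,0,0,0,0],
])

```text
time_s: 23.72
position: [0.4241, 0.159, 0.0841]
ee_rot: [43.5, 89.9, 24.3]
force: [-2.0, -0.8, 7.0]
width: 0.0488
```

```bash
python3 wsnap.py w22 225 130 425 250 4; python3 planp.py r -0.16 -0.06 0.2;python3 planp.py r 0 -0.06 0.2
```

```text
[0.4241 0.159  0.0842] 23.7667
cur [0.4241 0.159  0.0842] tooly [0.328 0.945 0.002] F [-1.2 -0.5  8.3] w 0.0489 t 23.77 q [-5.0, 47.0, -35.0, 125.0, 63.0, 28.0, -20.0]
ROW [-0.1161, -0.3326, 0.1764] [-0.4228, 0.002, -0.0012] sign 1 rows 9.4
cur [0.4241 0.159  0.0842] tooly [0.328 0.945 0.002] F [-1.2 -0.5  8.3] w 0.0489 t 23.77 q [-5.0, 47.0, -35.0, 125.0, 63.0, 28.0, -20.0]
ROW [-0.1157, -0.2669, 0.3223] [-0.4228, 0.002, -0.0012] sign 1 rows 10.4
```

View pics/w22.png

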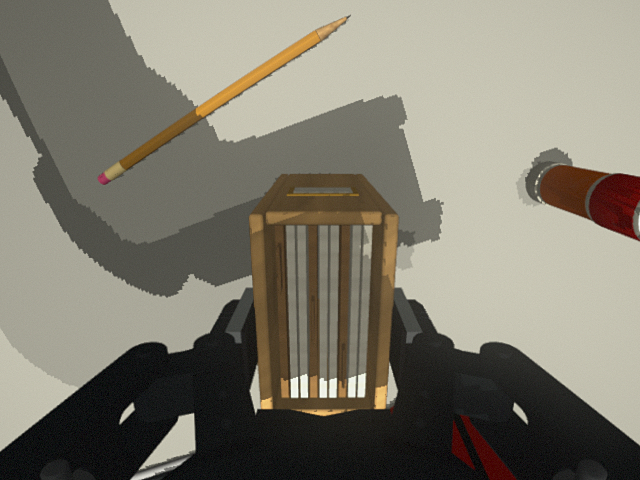

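Run:
```python
from h import *
import json
c=json.load(open("w22.json"))
for uv in((250,213),(397,213)):
    p=ray(c,uv,.108); d=p[:2]-np.array([.4241,.159]); print(p,d@np.array([.945,-.328]), d@np.array([.328,.945]))
```

```text
[0.37359975 0.15152703 0.108     ] -0.04527160523035831 -0.02362603972175274
[0.38962705 0.19746509 0.108     ] -0.045193488449072054 0.025042380568918405
```

>>> jog_arm([
  [-0.035,0,0,0,0,0,0],
  [-0.075,-0.008,0.004,-0.05,0,0,0],
  [-0.105,-0.04,0.02,-0.12,0,0,0],
  [-0.116,-0.077,0.04,-0.2,0,0,0],
  [-0.116,-0.114,0.06,-0.28,0,0,0],
  [-0.116,-0.151,0.08,-0.36,0,0,0],
  [-0.116,-0.187,0.099,-0.423,0,0,0],
  [-0.116,-0.223,0.118,-0.423,0,0,0],
])

```text
time_s: 24.43
position: [0.4605, -0.0884, 0.1993]
ee_rot: [-84.9, 90.0, -79.7]
force: [2.1, 0.7, -3.3]
width: 0.0488
```

```bash
python3 planp.py r -0.10 -0.06 0.2;python3 planp.py r 0 -0.06 0.2
```

```text
cur [ 0.4605 -0.0884  0.1993] tooly [-0.091  0.996 -0.   ] F [ 2.1  0.7 -3.3] w 0.0488 t 24.43 q [40.0, 41.0, -58.0, 117.0, 47.0, 49.0, 50.0]
ROW [-0.0007, -0.1262, 0.0693] [0.0025, 0.0, 0.0003] sign 1 rows 3.5
cur [ 0.4605 -0.0884  0.1993] tooly [-0.091  0.996 -0.   ] F [ 2.1  0.7 -3.3] w 0.0488 t 24.43 q [40.0, 41.0, -58.0, 117.0, 47.0, 49.0, 50.0]
ROW [-0.0007, -0.1265, 0.1693] [0.0025, 0.0, 0.0003] sign 1 rows 5.1
```

>>> jog_arm([
  [0,-0.036,0.015,0,0,0,0],
  [0,-0.07,0.032,0,0,0,0],
  [0,-0.1,0.055,0,0,0,0],
  [0,-0.12,0.085,0,0,0,0],
  [0,-0.126,0.115,0,0,0,0],
  [0,-0.126,0.142,0,0,0,0],
  [0,-0.126,0.16,0,0,0,0],
  [0,-0.126,0.17,0,0,0,0],
])

```text
time_s: 25.1
position: [0.6432, -0.1957, 0.1987]
ee_rot: [48.0, 89.9, 53.0]
force: [-0.2, 0.6, -2.2]
width: 0.0488
```

>>> jog_arm([
  [0,0,0,0,0,0,0],
  [0,0,0,0,0,0,0],
  [0,0,0,0,0,0,0],
])

```text
time_s: 25.35
position: [0.6401, -0.1967, 0.1987]
ee_rot: [-163.2, 89.9, -158.1]
force: [-0.5, 0.3, -3.4]
width: 0.049
```

```bash
python3 wsnap.py w23;python3 planp.py r 0.001 -0.06 0.094; python3 -c "
from h import *
cam('side','s7')
crop('s7','s7a',220,120,400,270,4);cam('scene','sc6')
crop('sc6','sc6a',270,100,430,250,4)"
```

```text
[ 0.6401 -0.1969  0.1988] 25.4
cur [ 0.6401 -0.1969  0.1988] tooly [-0.088  0.996 -0.001] F [ 0.2 -0.5 -2.4] w 0.0494 t 25.4 q [39.0, 54.0, -55.0, 82.0, 46.0, 68.0, 73.0]
ROW [0.1048, -0.0021, 0.0015] [0.0003, -0.0017, 0.0007] sign 1 rows 2.5
```

View pics/w23.png

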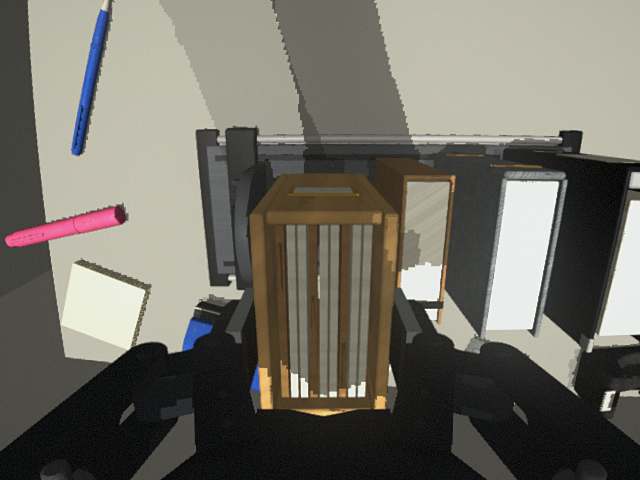

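View pics/sc6a.png

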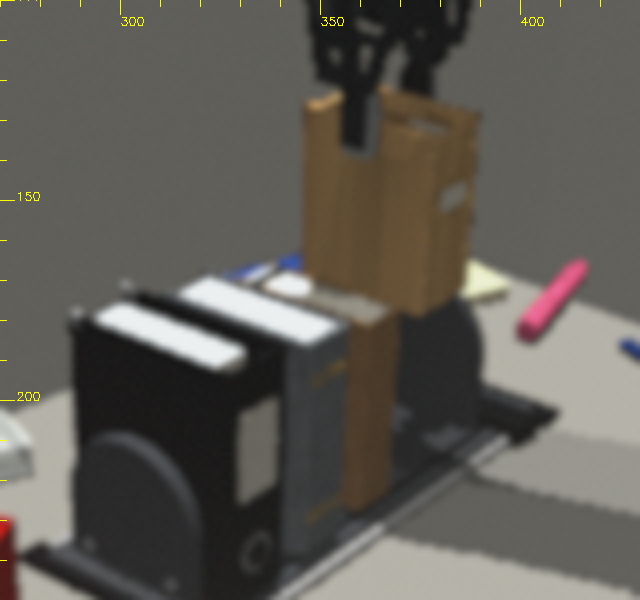

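Run:
```python
from h import *
import json
from rk import C,a
c=json.load(open("w23.json"))
def inv(p): d=p[:2]-C; return np.round((d@np.array([np.cos(a),np.sin(a)]),d@np.array([-np.sin(a),np.cos(a)])),4)
for n,uv,z in(("nb-",(403,178),.130),("nb+",(456,178),.130),("cl-",(502,172),.142),("cl+",(567,173),.142),("shoeL",(227,130),.017),("shoeR",(258,130),.017),("plate out top",(236,225),.1),("rackend",(197,131),.015)): print(n,inv(ray(c,uv,z)))
crop('w23','w23a',190,115,290,300,4)
```

```text
nb- [-0.0444 -0.0114]
nb+ [-0.0446  0.0194]
cl- [-0.0497  0.0404]
cl+ [-0.0496  0.0779]
shoeL [-0.0703 -0.139 ]
shoeR [-0.0701 -0.1125]
plate out top [-0.0086 -0.1162]
rackend [-0.0697 -0.1656]
```

View pics/w23a.png

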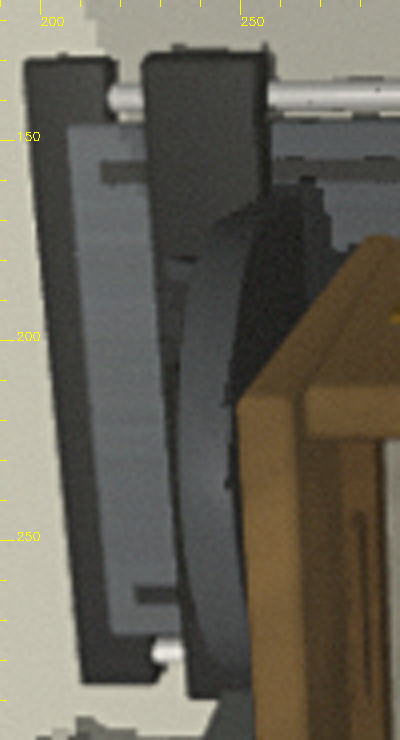

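Run:
```python
from h import *
crop('w20','w20a',340,110,520,290,4)
```

```text
(no output)
```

View pics/w20a.png

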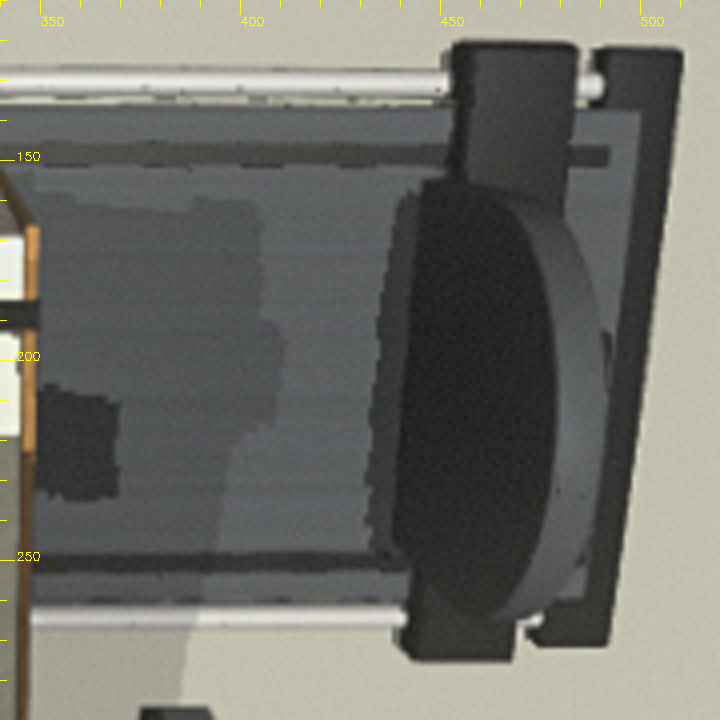

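```bash
python3 - <<'E'
from h import *
import json
from rk import C,a
def inv(p): d=p[:2]-C; return np.round((d@np.array([np.cos(a),np.sin(a)]),d@np.array([-np.sin(a),np.cos(a)])),4)
c=json.load(open("w20.json"))
for uv in((395,136.7),(395,260),(500,137.7),(486.2,259.5)): print("w20",inv(ray(c,uv,.008)))
for uv in((438,110+545/4),(478,200)): print("plate base/top",inv(ray(c,uv,.008 if uv[0]<450 else .1)))
c=json.load(open("w23.json"))
for uv in((207,146.3),(218,273.7)): print("w23",inv(ray(c,uv,.008)))
E
python3 - <<'E'
import sys; sys.path.insert(0,'.')
from top import *
topr('w20','notebook',[(301,167),(350,167),(304,305),(348,306)])
topr('w20','cloth_book',[(200,163),(265,163),(216,318),(269,316)])
topr('w20','ring_binder',[(68,161),(153,160),(104,334),(167,332)])
E
python3 -c "
from h import *
crop('w20','w20b',180,140,370,330,4)"
```

```text
w20 [ 0.0634 -0.0612]
w20 [-0.0577 -0.0678]
w20 [ 0.0638 -0.1602]
w20 [-0.0573 -0.1619]
plate base/top [-0.043  -0.1104]
plate base/top [ 0.0225 -0.1065]
w23 [-0.0564 -0.16  ]
w23 [ 0.0648 -0.1597]
notebook rack [0.0012 0.0032] yaw rel 0.34 [[0.1, -0.8], [-0.1, -1.1], [0.2, 2.5], [-0.3, 1.2]]
cloth_book rack [0.001  0.0581] yaw rel -0.38 [[0.2, -1.1], [-0.2, -1.0], [-2.2, 2.8], [2.0, 5.9]]
ring_binder rack [1.000e-04 1.256e-01] yaw rel -0.51 [[2.2, -0.9], [-5.2, -0.5], [-2.3, 0.6], [3.6, 5.0]]
```

View pics/w20b.png

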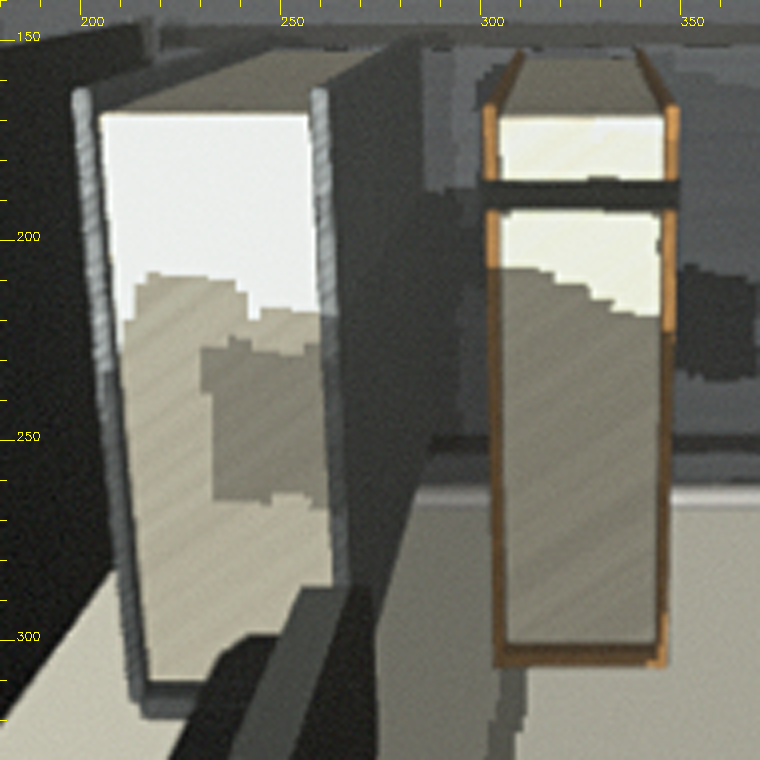

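>>> jog_arm([
  [0.025,-0.0026,0.005,0,0,0,0],
  [0.045,-0.0026,0.005,0,0,0,0],
  [0.063,-0.0026,0.005,0,0,0,0],
  [0.078,-0.0026,0.005,0,0,0,0],
  [0.09,-0.0026,0.005,0,0,0,0],
  [0.1,-0.0026,0.005,0,0,0,0],
  [0.105,-0.0026,0.005,0,0,0,0],
  [0.1065,-0.0026,0.005,0,0,0,0],
])

```text
time_s: 26.17
position: [0.6467, -0.1984, 0.0925]
ee_rot: [-169.4, 90.0, -164.3]
force: [0.4, -0.4, -2.9]
width: 0.0491
```

```bash
python3 wsnap.py w24;python3 planp.py r 0.0045 -0.0605 0.0925; python3 -c "
from h import *
cam('scene','sc7')
crop('sc7','sc7a',270,120,430,270,4)"
```

```text
[ 0.647  -0.1983  0.0927] 26.2167
cur [ 0.647  -0.1983  0.0927] tooly [-0.088  0.996 -0.   ] F [-0.4  0.1 -3. ] w 0.049 t 26.22 q [37.0, 61.0, -51.0, 85.0, 52.0, 60.0, 68.0]
ROW [0.0002, -0.0007, -0.0019] [0.0004, 0.0006, 0.0] sign 1 rows 0.0
```

View pics/w24.png

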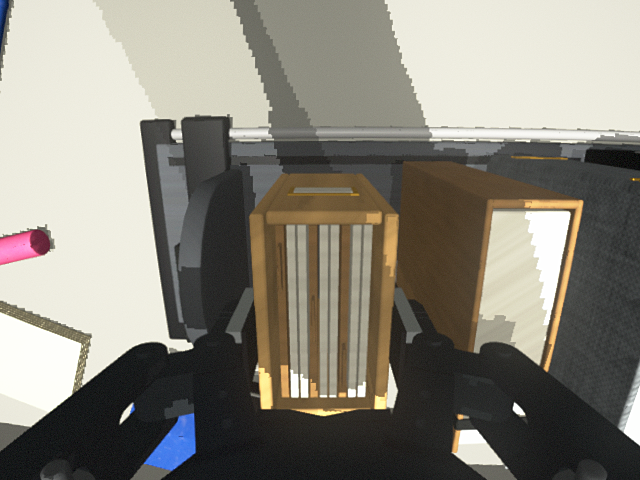

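View pics/sc7a.png

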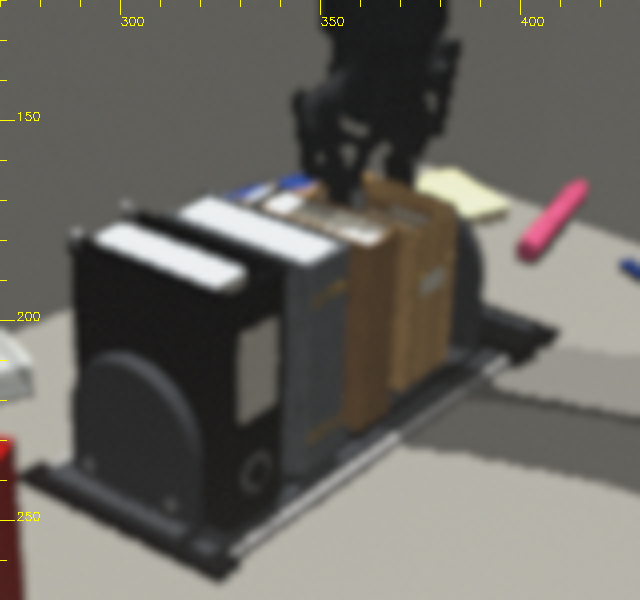

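>>> jog_arm([
  [0.001,0,-0.0012,0,0,0,0],
  [0.001,0,-0.0012,0,0,0,0],
  [0.001,0,-0.0012,0,0,0,0.06],
  [0.001,0,-0.0012,0,0,0,0.06],
  [-0.004,0,-0.0012,0,0,0,0.06],
  [-0.03,0,-0.0012,0,0,0,0.06],
  [-0.065,0,-0.0012,0,0,0,0.06],
  [-0.1,0,0,0,0,0,0.06],
])

```text
time_s: 26.93
position: [0.6459, -0.1982, 0.1935]
ee_rot: [158.2, 89.9, 163.3]
force: [-0.1, -1.5, 0.1]
width: 0.0599
```

```bash
python3 wsnap.py w25;python3 planp.py r 0.003 -0.165 0.2; python3 -c "
from h import *
cam('scene','sc8')
crop('sc8','sc8a',270,120,430,270,4)"
```

```text
[ 0.6509 -0.1972  0.2024] 26.9833
cur [ 0.6509 -0.1972  0.2024] tooly [-0.088  0.996 -0.001] F [2.3 0.1 4.9] w 0.06 t 26.98 q [38.0, 54.0, -55.0, 80.0, 46.0, 68.0, 73.0]
ROW [0.0024, -0.1059, -0.0074] [0.0, 0.0122, 0.0007] sign 1 rows 2.5
```

View pics/w25.png

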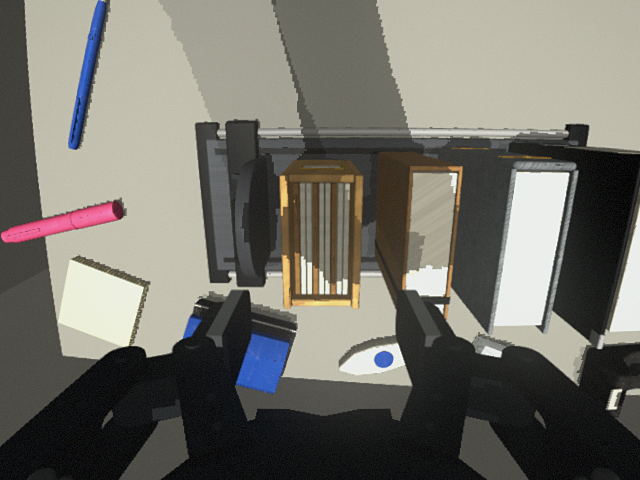

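>>> jog_arm([
  [-0.01,-0.02,-0.002,0,0,0,0],
  [-0.01,-0.045,-0.004,0,0,0,0],
  [-0.01,-0.07,-0.005,0,0,0,0],
  [-0.01,-0.09,-0.005,0,0,0,0],
  [-0.01,-0.1,-0.005,0,0,0,0],
  [-0.01,-0.101,-0.005,0,0,0,0],
  [-0.01,-0.101,-0.005,0,0,0,0],
  [-0.01,-0.101,-0.005,0,0,0,0],
])

```text
time_s: 27.7
position: [0.6509, -0.2969, 0.2027]
ee_rot: [77.5, 89.9, 82.7]
force: [-0.5, 0.2, 0.8]
width: -0.0001
```

```bash
python3 wsnap.py w26;python3 planp.py r 0.003 -0.160 0.08
```

```text
[ 0.651  -0.2968  0.2028] 27.75
cur [ 0.651  -0.2968  0.2028] tooly [-0.092  0.996  0.001] F [ 0.7  0.1 -0.1] w 0.0001 t 27.75 q [44.0, 57.0, -55.0, 72.0, 46.0, 73.0, 84.0]
ROW [0.1228, -0.0019, 0.0012] [0.0039, 0.0004, -0.0014] sign 1 rows 2.9
```

View pics/w26.png

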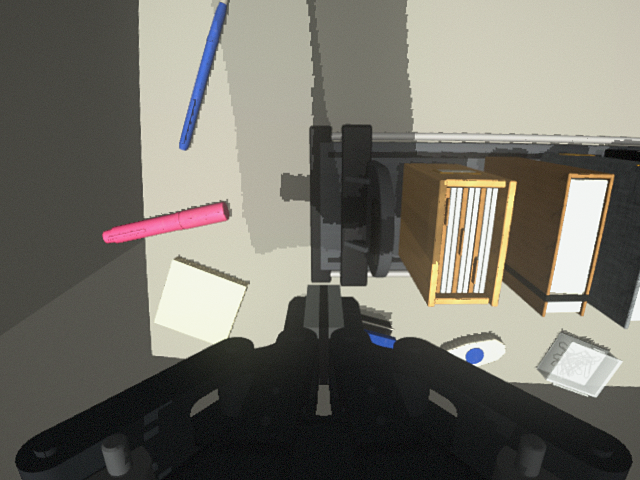

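>>> jog_arm([
  [0.03,-0.001,0.001,0,0,0,0],
  [0.06,-0.001,0.001,0,0,0,0],
  [0.09,-0.001,0.001,0,0,0,0],
  [0.112,-0.001,0.001,0,0,0,0],
  [0.121,-0.001,0.001,0,0,0,0],
  [0.121,0.003,0.001,0,0,0,0],
  [0.121,0.008,0.001,0,0,0,0],
  [0.121,0.014,0.001,0,0,0,0],
])

```text
time_s: 28.42
position: [0.6518, -0.2842, 0.0837]
ee_rot: [-4.0, 89.8, 1.1]
force: [-0.2, 0.0, 0.2]
width: 0.0
```

```bash
python3 planp.py r 0.003 -0.145 0.08;python3 planp.py r 0.003 -0.09 0.08
```

```text
cur [ 0.6518 -0.2842  0.0837] tooly [-0.089  0.996 -0.   ] F [-0.2  0.   0.2] w 0.0 t 28.42 q [42.0, 64.0, -51.0, 78.0, 52.0, 63.0, 78.0]
ROW [0.0037, 0.0008, -0.0007] [0.0007, 0.0034, 0.0002] sign 1 rows 0.1
cur [ 0.6518 -0.2842  0.0837] tooly [-0.089  0.996 -0.   ] F [-0.2  0.   0.2] w 0.0 t 28.42 q [42.0, 64.0, -51.0, 78.0, 52.0, 63.0, 78.0]
ROW [0.0037, 0.0558, -0.0007] [0.0007, 0.0034, 0.0002] sign 1 rows 1.3
```

>>> jog_arm([
  [0.002,0.006,0,0,0,0,0],
  [0.002,0.012,0,0,0,0,0],
  [0.002,0.018,0,0,0,0,0],
  [0.002,0.024,0,0,0,0,0],
  [0.002,0.03,0,0,0,0,0],
  [0.002,0.036,0,0,0,0,0],
  [0.002,0.042,0,0,0,0,0],
  [0.002,0.048,0,0,0,0,0],
])

```text
time_s: 29.08
position: [0.6464, -0.2381, 0.0797]
ee_rot: [-69.9, 89.9, -64.8]
force: [1.6, -4.2, 3.5]
width: -0.0003
```

```bash
python3 wsnap.py w27;python3 planp.py r 0.003 -0.043 0.083
```

```text
[ 0.6462 -0.2358  0.0798] 29.1333
cur [ 0.6462 -0.2358  0.0798] tooly [-0.09   0.996  0.001] F [ 1.1 -1.4  2.1] w -0.0001 t 29.13 q [40.0, 63.0, -51.0, 83.0, 53.0, 60.0, 72.0]
ROW [-0.0032, 0.0541, 0.0008] [0.0017, 0.0002, -0.0006] sign 1 rows 1.3
```

View pics/w27.png

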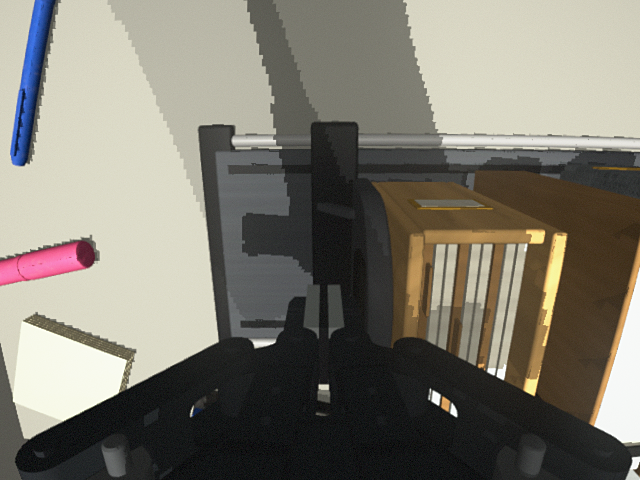

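>>> jog_arm([
  [-0.002,0.004,0,0,0,0,0],
  [-0.003,0.008,0.001,0,0,0,0],
  [-0.003,0.012,0.001,0,0,0,0],
  [-0.003,0.016,0.001,0,0,0,0],
  [-0.003,0.02,0.001,0,0,0,0],
  [-0.003,0.024,0.001,0,0,0,0],
  [-0.003,0.028,0.001,0,0,0,0],
  [-0.003,0.03,0.001,0,0,0,0],
])

```text
time_s: 29.8
position: [0.6432, -0.2081, 0.0818]
ee_rot: [-156.2, 89.8, -151.2]
force: [-0.7, -5.0, -0.8]
width: 0.0002
```

```bash
python3 wsnap.py w28;python3 planp.py r 0.003 -0.043 0.083; python3 -c "
from h import *
cam('scene','sc9')
crop('sc9','sc9a',270,120,430,270,4);cam('side','s9')
crop('s9','s9a',220,120,380,270,4)"
```

```text
[ 0.6432 -0.2075  0.0818] 29.85
cur [ 0.6432 -0.2075  0.0818] tooly [-0.089  0.996 -0.001] F [-1.2 -4.3 -1.3] w -0.0004 t 29.85 q [38.0, 62.0, -51.0, 85.0, 53.0, 59.0, 69.0]
ROW [-0.0012, 0.0256, 0.0011] [0.0009, -0.0028, 0.0006] sign 1 rows 0.6
```

View pics/w28.png

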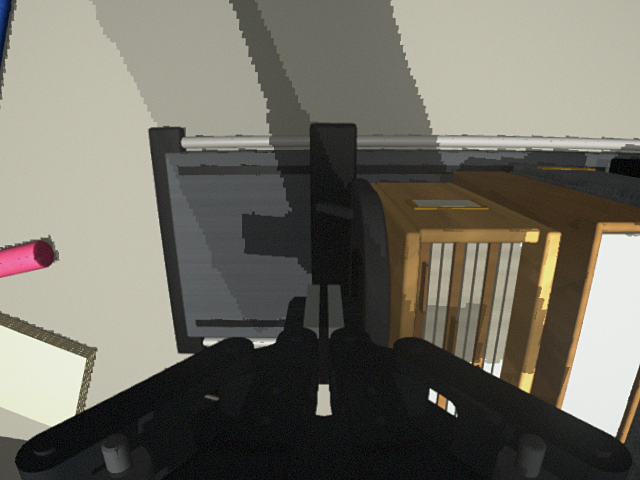

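View pics/sc9a.png

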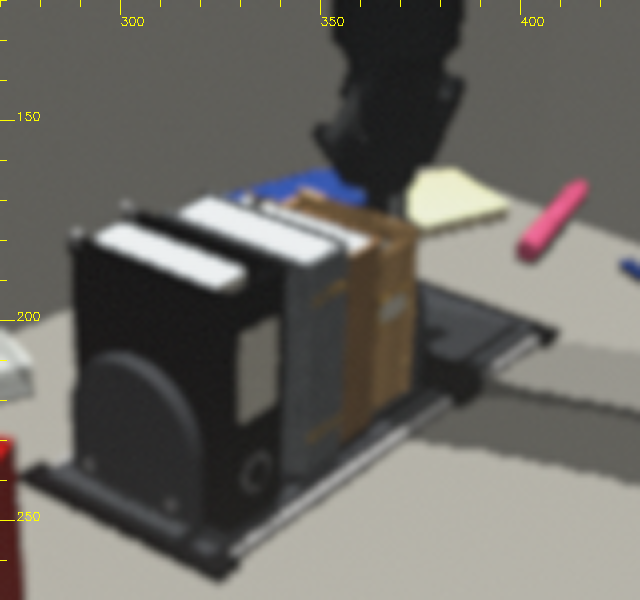

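View pics/s9a.png

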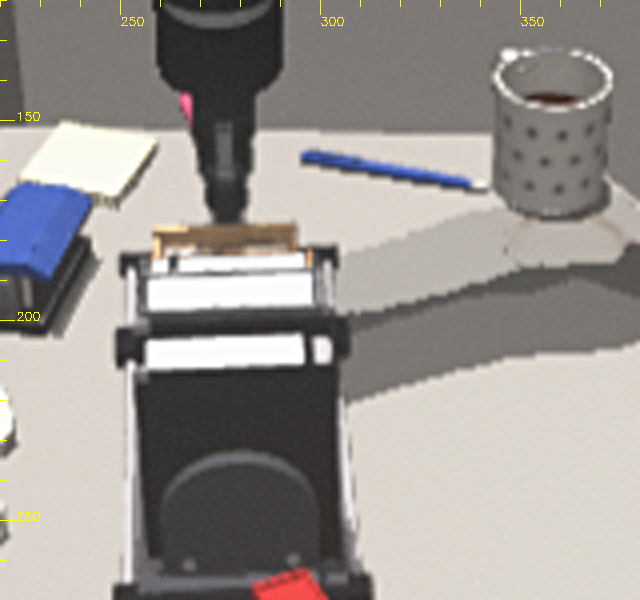

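>>> jog_arm([
  [0,0.003,0.001,0,0,0,0],
  [0,0.006,0.001,0,0,0,0],
  [0,0.009,0.001,0,0,0,0],
  [0,0.012,0.001,0,0,0,0],
  [0,0.015,0.001,0,0,0,0],
  [0,0.018,0.001,0,0,0,0],
  [0,0.02,0.001,0,0,0,0],
  [0,0.02,0.001,0,0,0,0],
])

```text
time_s: 30.62
position: [0.6421, -0.1896, 0.082]
ee_rot: [-139.4, 89.7, -134.4]
force: [-3.1, -6.3, 0.8]
width: 0.0002
```

```bash
python3 wsnap.py w29;python3 planp.py r 0.003 -0.043 0.083
```

```text
[ 0.6421 -0.1897  0.082 ] 30.6667
cur [ 0.6421 -0.1897  0.082 ] tooly [-0.087  0.996 -0.003] F [-3.4 -7.   0.7] w 0.0002 t 30.67 q [36.0, 62.0, -51.0, 86.0, 53.0, 59.0, 66.0]
ROW [-0.001, 0.0078, 0.0006] [-0.0007, -0.0037, 0.0031] sign 1 rows 0.2
```

View pics/w29.png

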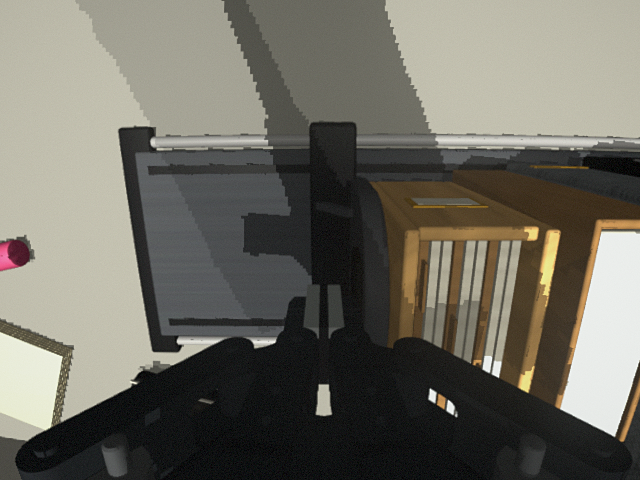

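>>> jog_arm([
  [0,0.002,0,0,0,0,0],
  [0,0.004,0,0,0,0,0],
  [0,0.006,0,0,0,0,0],
  [0,0.008,0,0,0,0,0],
  [0,0.01,0,0,0,0,0],
])

```text
time_s: 31.08
position: [0.6412, -0.1808, 0.082]
ee_rot: [-130.5, 89.7, -125.5]
force: [-3.0, -7.8, 0.8]
width: -0.0002
```

```bash
python3 planp.py r 0.003 -0.043 0.083; python3 -c "
from h import *
cam('scene','sc10')
crop('sc10','sc10a',270,120,430,270,4);cam('side','s10')
crop('s10','s10a',230,150,350,280,5)"; python3 planp.py r 0.003 -0.043 0.083
```

```text
cur [ 0.6412 -0.1808  0.082 ] tooly [-0.086  0.996 -0.005] F [-3.  -7.8  0.8] w -0.0002 t 31.08 q [36.0, 61.0, -51.0, 87.0, 53.0, 58.0, 65.0]
ROW [-0.001, -0.0012, 0.0007] [-0.0017, -0.0039, 0.0045] sign 1 rows 0.0
cur [ 0.6412 -0.1799  0.082 ] tooly [-0.087  0.996 -0.004] F [-3.1 -7.1  0.3] w 0.0001 t 31.18 q [36.0, 61.0, -51.0, 87.0, 53.0, 58.0, 65.0]
ROW [-0.0009, -0.002, 0.0007] [-0.0008, -0.0039, 0.0035] sign 1 rows 0.1
```

View pics/sc10a.png

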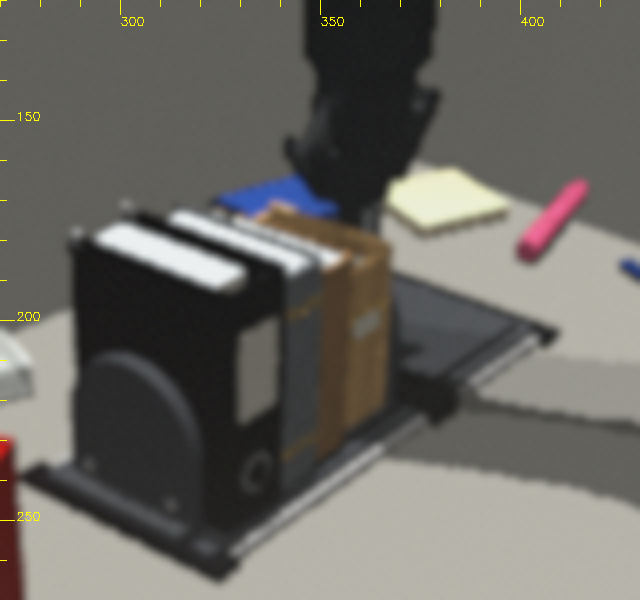

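View pics/s10a.png

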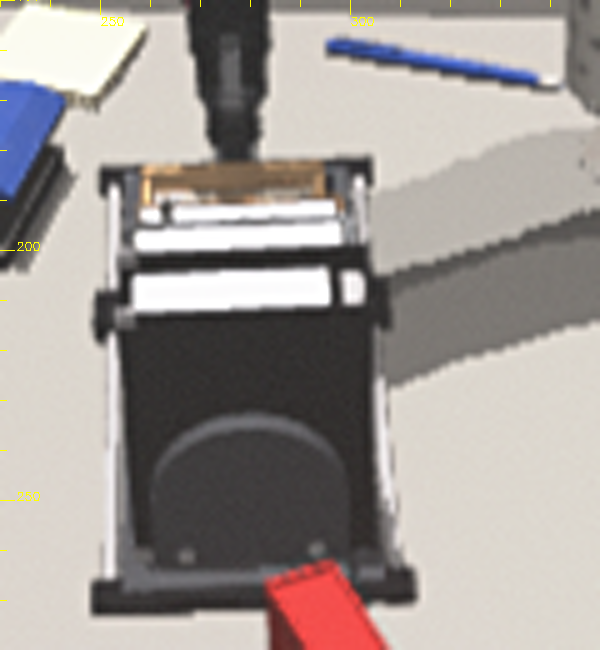

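>>> jog_arm([
  [0,0.002,0,0,0,0,0],
  [0,0.004,0,0,0,0,0],
  [0,0.006,0,0,0,0,0],
  [0,0.008,0,0,0,0,0],
])

```text
time_s: 31.52
position: [0.6406, -0.1746, 0.082]
ee_rot: [-118.7, 89.5, -113.8]
force: [-3.2, -14.6, 1.6]
width: -0.0001
```

```bash
python3 planp.py r 0.003 -0.033 0.083
```

```text
cur [ 0.6406 -0.1746  0.082 ] tooly [-0.085  0.996 -0.007] F [ -3.2 -14.6   1.6] w -0.0001 t 31.52 q [35.0, 61.0, -50.0, 87.0, 53.0, 58.0, 64.0]
ROW [-0.001, 0.0026, 0.0008] [-0.0027, -0.004, 0.0073] sign 1 rows 0.1
```

>>> jog_arm([
  [0,0.001,0,0,0,0,0],
  [0,0.002,0,0,0,0,0],
  [0,0.002,0,0,0,0,0],
])

```text
time_s: 31.77
position: [0.6406, -0.1747, 0.0821]
ee_rot: [-111.0, 89.4, -106.1]
force: [-2.6, -12.5, 1.0]
width: 0.0003
```

```bash
python3 planp.py r 0.003 -0.033 0.083;python3 -c "
from h import *
cam('scene','sc11')
crop('sc11','sc11a',270,140,400,270,5);cam('side','s11')
crop('s11','s11a',240,160,330,220,8)"; python3 wsnap.py w30
```

```text
cur [ 0.6406 -0.1747  0.0821] tooly [-0.084  0.996 -0.01 ] F [ -2.6 -12.5   1. ] w 0.0003 t 31.77 q [35.0, 61.0, -50.0, 87.0, 54.0, 58.0, 64.0]
ROW [-0.001, 0.0027, 0.0008] [-0.0041, -0.004, 0.0103] sign 1 rows 0.1
[ 0.6406 -0.1747  0.082 ] 31.9167
```

View pics/sc11a.png

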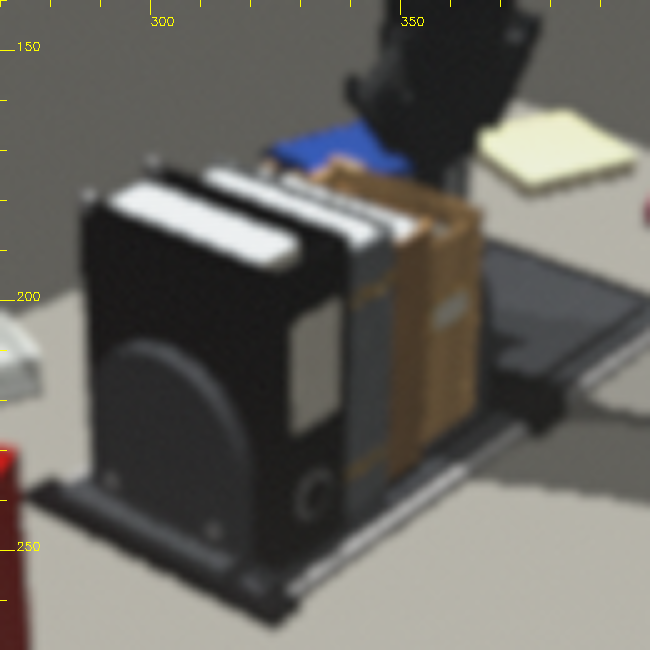

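View pics/s11a.png

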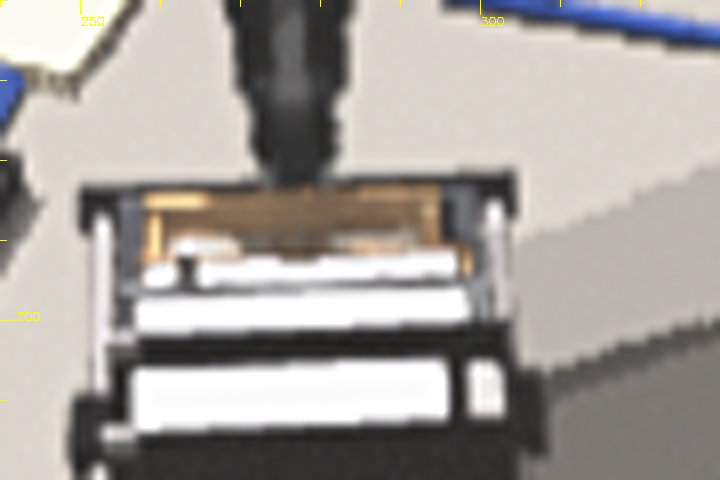

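View pics/w30.png

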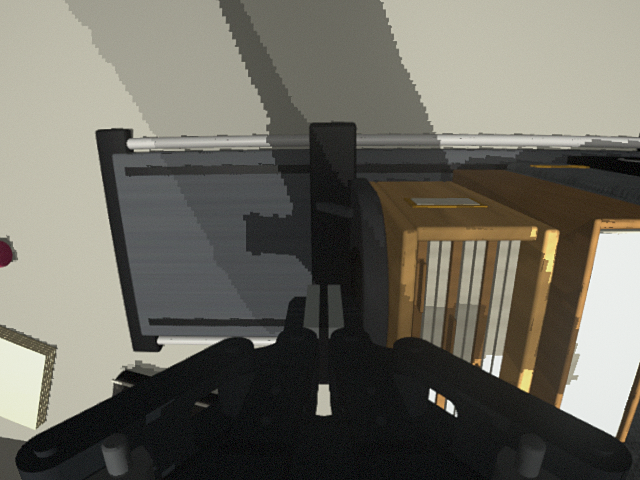

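>>> jog_arm([
  [0,0.002,0,0,0,0,0],
  [0,0.004,0,0,0,0,0],
  [0,0.004,0,0,0,0,0],
])

```text
time_s: 32.17
position: [0.6406, -0.1745, 0.0821]
ee_rot: [-103.9, 89.1, -99.3]
force: [-2.3, -19.5, 3.1]
width: -0.0003
```

```bash
python3 planp.py r 0.003 -0.033 0.083
```

```text
cur [ 0.6406 -0.1745  0.0821] tooly [-0.081  0.997 -0.016] F [ -2.3 -19.5   3.1] w -0.0003 t 32.17 q [35.0, 61.0, -50.0, 88.0, 54.0, 58.0, 63.0]
ROW [-0.0009, 0.0025, 0.0008] [-0.0067, -0.004, 0.0159] sign 1 rows 0.1
```

>>> jog_arm([
  [0,-0.002,0,0,0,0,0],
  [0,-0.012,0,0,0,0,0],
  [-0.01,-0.03,0,0,0,0,0],
  [-0.04,-0.04,0,0,0,0,0],
  [-0.08,-0.04,0,0,0,0,0],
  [-0.12,-0.04,0,0,0,0,0],
  [-0.16,-0.035,0.01,0,0,0,0],
  [-0.2,-0.02,0.03,0,0,0,0],
])

```text
time_s: 32.83
position: [0.671, -0.1833, 0.2809]
ee_rot: [41.8, 89.8, 46.8]
force: [1.5, -0.3, -1.3]
width: -0.0002
```

```bash
python3 planp.py r 0.06 0.04 0.32
```

```text
cur [ 0.671  -0.1833  0.2809] tooly [-0.087  0.996  0.002] F [ 1.5 -0.3 -1.3] w -0.0002 t 32.83 q [35.0, 51.0, -57.0, 71.0, 42.0, 78.0, 77.0]
ROW [-0.0389, 0.0871, 0.0283] [-0.0014, 0.0022, -0.0019] sign 1 rows 2.4
```

>>> jog_arm([
  [-0.02,0.03,0.01,0,0,0,0],
  [-0.035,0.06,0.02,0,0,0,0],
  [-0.04,0.08,0.025,0,0,0,0],
  [-0.04,0.087,0.025,0,0,0,0],
  [-0.04,0.087,0.025,0,0,0,0],
  [-0.04,0.087,0.025,0,0,0,0],
  [-0.04,0.087,0.025,0,0,0,0],
  [-0.04,0.087,0.025,0,0,0,0],
])

```text
time_s: 33.5
position: [0.6879, -0.0963, 0.3168]
ee_rot: [-158.8, 89.9, -153.9]
force: [0.3, -1.1, -0.6]
width: 0.0001
```

```bash
python3 wsnap.py w31 190 80 480 280 2;python3 -c "
from h import *
crop('w31','w31b',280,100,480,250,4)
cam('scene','sc12')
crop('sc12','sc12a',270,140,400,270,5);cam('side','s12')
crop('s12','s12a',230,150,340,280,5)"
```

```text
[ 0.688  -0.0961  0.3169] 33.55
```

View pics/w31.png

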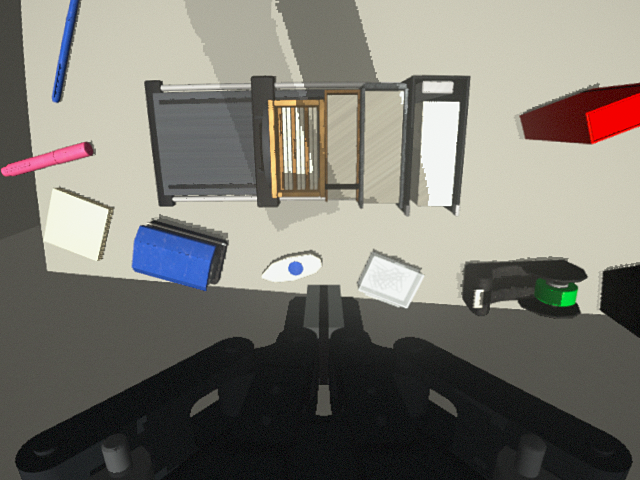

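View pics/sc12a.png

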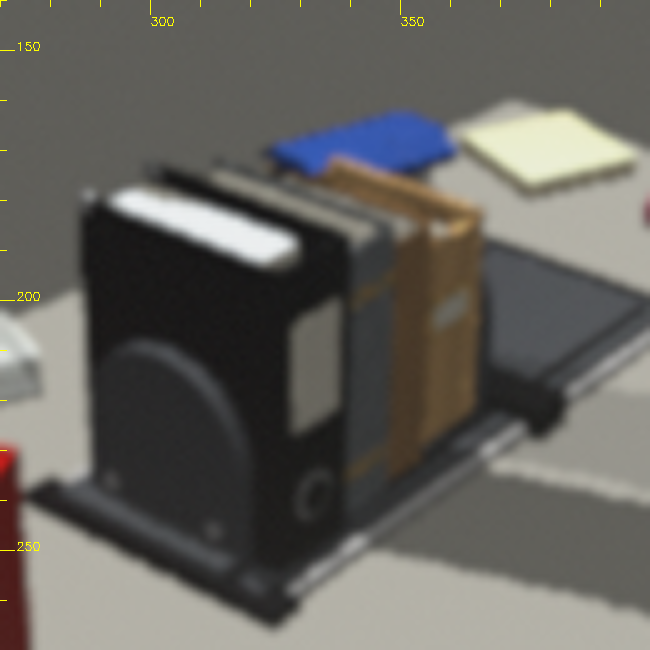

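View pics/s12a.png

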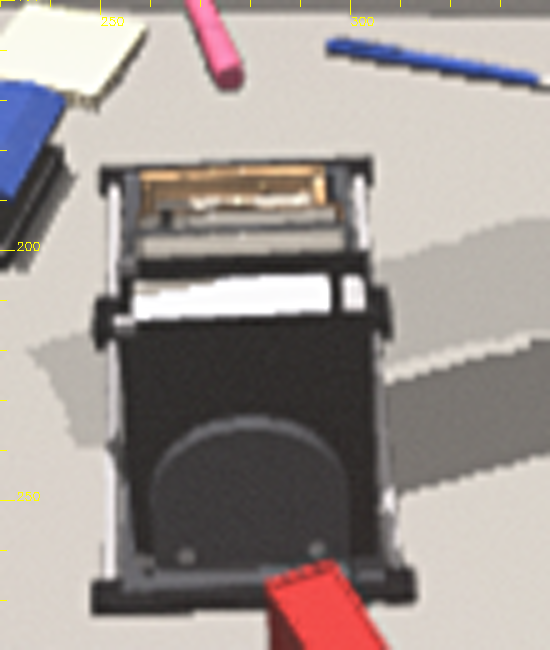

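```bash
python3 -c "
from h import *
crop('w31','w31b',240,60,420,220,4);crop('w31','w31c',350,60,480,220,5)"
```

```text
(no output)
```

View pics/w31b.png

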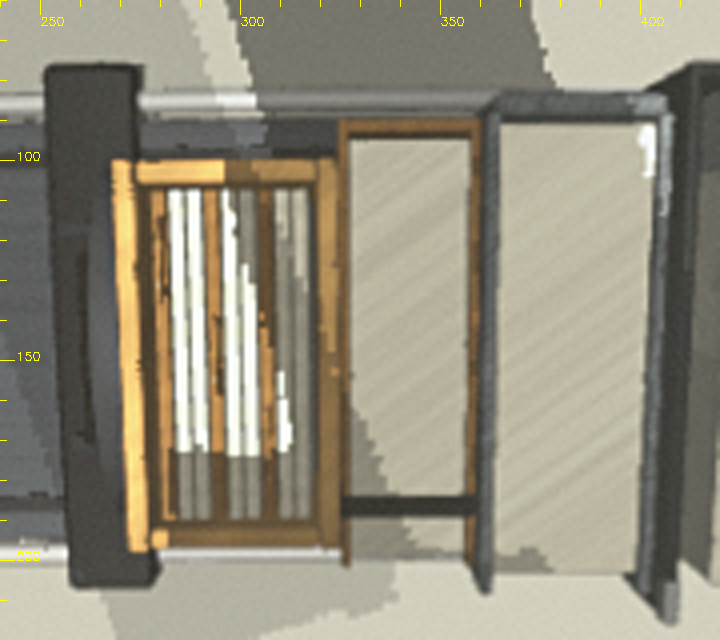

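View pics/w31c.png

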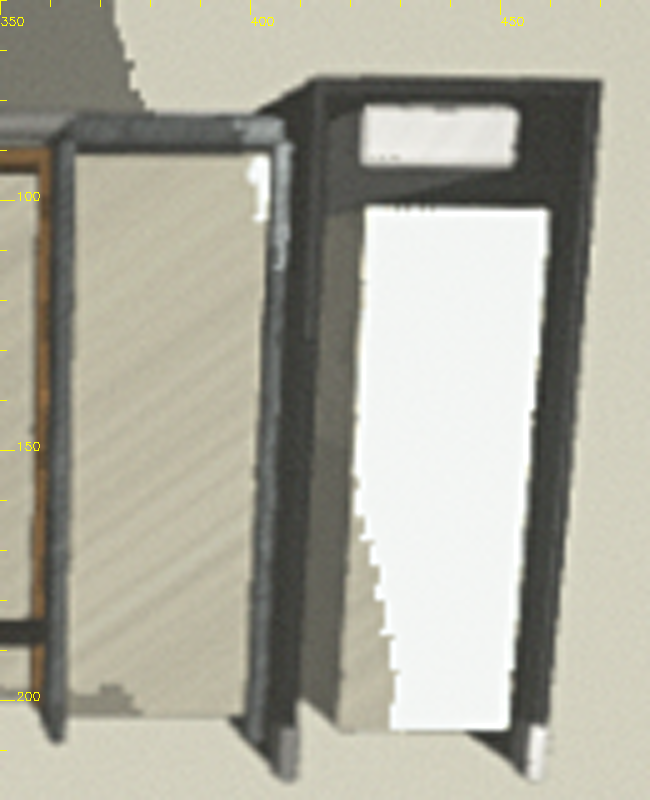

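```bash
python3 -c "
from h import *
crop('w31','w31d',140,65,290,215,5)"
python3 - <<'E'
from h import *
import json
from rk import C,a
c=json.load(open("w31.json"))
def inv(p): d=p[:2]-C; return np.round((d@np.array([np.cos(a),np.sin(a)]),d@np.array([-np.sin(a),np.cos(a)])),4)
for n,uv,z in(("card-",(300,100),.116),("card+",(300,196.5),.116),("nb-",(340,90),.13),("nb+",(327,201.5),.13),("cl-",(385,83.5),.142),("cl+",(361.5,208),.142),("rb-",(440,75.8),.154),("rb+",(457.5,216),.154),("rb+",(407.5,216),.154),("rb -y",(413,76),.154),("rb +y",(470,76.5),.154),("card-y-x",(268,100),.116),("card-y+x",(272.5,197.5),.116)): print(n,inv(ray(c,uv,z)))
E
```

```text
card- [-0.0389  0.0185]
card+ [0.0473 0.0169]
nb- [-0.0459  0.0531]
nb+ [0.0494 0.0421]
cl- [-0.0499  0.0889]
cl+ [0.0529 0.0723]
rb- [-0.0548  0.1298]
rb+ [0.0573 0.1536]
rb+ [0.0572 0.1104]
rb -y [-0.0544  0.1086]
rb +y [-0.0547  0.1536]
card-y-x [-0.0391 -0.0097]
card-y+x [ 0.0481 -0.009 ]
```

View pics/w31d.png

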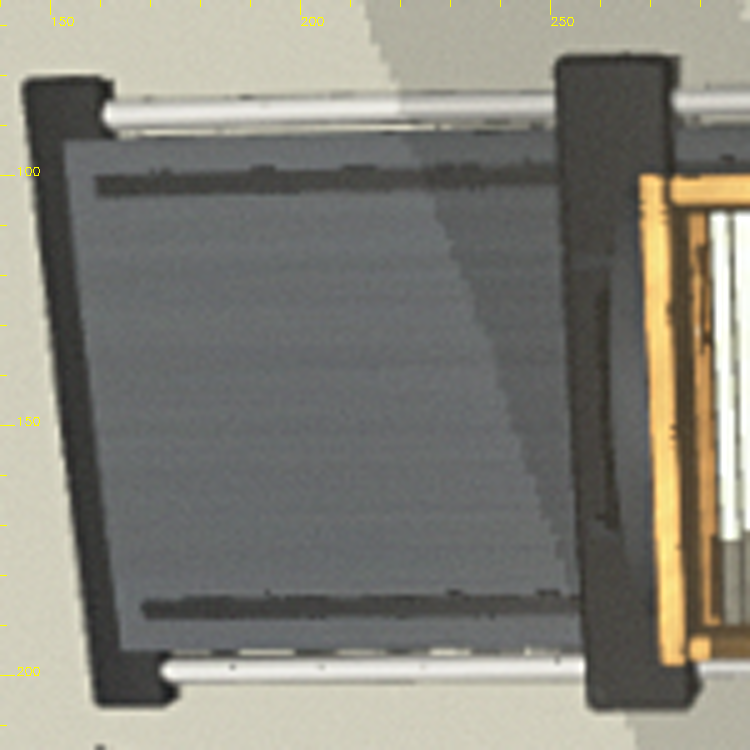

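Run:
```python
from h import *
import json
from rk import C,a
c=json.load(open("w31.json"))
def inv(p): d=p[:2]-C; return np.round((d@np.array([np.cos(a),np.sin(a)]),d@np.array([-np.sin(a),np.cos(a)])),4)
for uv in((200,92.4),(200,195),(250,91.2),(250,194.8)): print(inv(ray(c,uv,.008)))
```

```text
[-0.0559 -0.1039]
[ 0.0646 -0.1143]
[-0.0563 -0.0454]
[ 0.0648 -0.0518]
```

Run:
```python
from station import status, env
s=status.sense(); print(s["time_s"],s["force"].round(1),s["position"].round(3))
print(env.finish_job())
```

```text
33.65 [ 0.2  0.1 -0.5] [ 0.688 -0.095  0.317]
the job is handed in; nothing more can be done
None
```

All four volumes now stand upright in the rack in the order asked: ring binder against the fixed end, cloth book, kraft notebook, then card-index box. I first pushed the sliding end out to make room. At the end I slid it up against the box until it stopped moving under about 20 N, and handed in at 33.7 s with the gripper clear of everything.

**Fit:** In the last wrist picture the row measures about 163 mm against the nominal 164 mm. I could see no gaps between the volumes or against the end plates, and their broad faces look parallel to the plates.

**Centring:** Front to back, the card box measures on centre. The notebook, cloth book and binder sit about 2.5 to 3 mm towards the robot. Camera calibration is only good to about 2 mm, so I left them.

**Disagreements:**
- I did not measure the sliding end's reading directly. Working back from the tool position gave about 0.111 against the expected 0.106. The same picture puts the row about 3 mm off along the rack, so I put most of that down to my estimate of the rack's position.
- On the first try at the cloth book, a gripper knuckle came down on top of the binder with about 10 to 20 N. I backed off, gripped the book higher and set it down again; the binder measured in place afterwards.

**Left alone:** I did not touch the glue stick or the red look-alike. I did not compare the glue stick's position again at the end; the last picture showing it, taken when I went for the card box, showed it unmoved.

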